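# Send reject vases through the clay crusher

## Robot

A 6-joint arm with a two-finger parallel gripper is mounted at the origin on the work surface. World frame = base frame: x ahead of the robot, y to its left, z up, the work surface at z = 0. Lengths are in m, angles in rad, forces in N, time in s.
With the tool pointing down it reaches from about 0.275 to 0.75 m from the base axis. Payload 10.2 kg.
Tool frame: the origin (TCP) lies midway between the tips of the shut fingers; the grasp point (between the pads) lies 19 mm behind it; z points along the fingers, y is the direction in which the jaws open and shut (so a half turn about z gives the same grasp; the last joint's range is limited). The gripper opens to 85 mm and grips with 20 to 120 N. Pads are 22 mm wide; open, the fingers measure 114 mm over their backs; the gripper's body (76 mm by 85 mm) begins 54 mm behind the grasp point. The pads swing forward as they close: fully open they stand 13 mm farther back than shut.
Start: joints at [-1.388, 0.313, 1.498, -0, 1.331, -0.223], TCP at [0.207, -0.482, 0.231] pointing down, gripper open.
Joint ranges: [-2.94, 2.94], [-0.97, 2.17], [0.19, 2.56], [-1.23, 4.37], [0.02, 3.11], [-2.88, 2.88]. Speed limits (rad/s): [2.39, 2.39, 3.01, 3.14, 3.14, 3.14].

## Interface

Orientations are given as a rotation vector (axis times angle).
In Python, from cell import status, optics, job gives the robot as it stands.
- The arm moves only by the shell command python3 -m jog 'ROWS' [FORCE]. ROWS is JSON, a list of rows, each a list of 7 numbers: the closure, from 0 (fully open) to 1 (shut), then the shift along the tool's x, y, z in m, then the turn, a rotation vector about the tool's x, y, z in degrees. A call has 1 to 5 rows; each row shifts and turns the commanded pose from where the row before left it, along the tool's axes as they then stand; what a row does not reach is not made up. A row lasts 1/12 s, in which the tool goes at most 41.7 mm and 7.16 degrees, less where a joint would pass 70% of its speed; a pose out of reach is approached as far as the arm can. A call with a gripper value outside its range is refused whole. The fingers move at their own pace and stop on an object; FORCE is the grip in N (left out, the last holds). Time passes only in rows, so rows that do not move let the fingers close. It gives the time, the measured TCP pose, the force and the opening at its end, in the units of the state.
- status.sense(): the state, without advancing time (a new reading comes with each control period).
- optics.read_camera(name): name is "side" or "top" or "wrist"; returns the picture (400x640x3 uint8, blue, green, red); there is no depth.
- optics.camera_info(name): a dict with "K" (3x3 intrinsics, pixels), "world_to_cam" (4x4, takes a point from world to camera coordinates). Camera axes: x right, y down, z forward; pixel columns grow to the right and rows downward; lengths in m; the calibration is good to about 2 mm. A picture is of the moment at which its call begins: read the wrist's pose just before it. camera_info takes no time and is no camera call; for the wrist camera it gives the pose at the moment of the call.
- job.hand_in(): hands the job in, once; it reports no verdict.
The state is a dict: "clock": time; "q": joint angles; "qd": joint speeds; "effort": joint torques, N m; "tool_pos": TCP position; "tool_rot": TCP orientation; "contact_force": force on the tool from outside, world axes, zero at the start; "torque": the same for the moment, N m; "grip_width": finger opening in m.
Only numpy, scipy, OpenCV 4.12 (cv2) and the standard library are available. Lean on these libraries where they do the work, as an engineer would, in place of code of your own. Each camera call takes 0.05 s, during which the arm holds its last target. There are 200 camera calls.

## Task

Put the crusher's feed lever fully over to stop (its left end). Load every rejected square bottle-vase from the bench into the plywood tote on the deck, and then tip the tote by its handle over the steel edge stop until all of them have emptied into the crusher's trough, pivoting it there without carrying it off the stop, and stand it back upright on the deck behind the stop. Last, set the feed lever straight up (half feed), and leave the round vase, the mould and the jar where they are.

Things in the scene. Friction and masses are not known exactly. Their poses are not given: they have to be found in the camera images.
- vase1_mid (a point): a rejected square bottle-vase of bare fired clay, standing (may be absent): body 48 x 48 mm square and 55 mm high, then a round neck 26 mm across and 17 mm high, 72 mm tall in all, about 0.11 kg; this point is on its centre line half-way up (36 mm above its foot); its z axis runs up through the neck, x and y are square to the flat faces
- vase2_mid (a point): a rejected square bottle-vase of bare fired clay, standing (may be absent): body 48 x 48 mm square and 55 mm high, then a round neck 26 mm across and 17 mm high, 72 mm tall in all, about 0.11 kg; this point is on its centre line half-way up (36 mm above its foot); its z axis runs up through the neck, x and y are square to the flat faces
- vase3_mid (a point): a rejected square bottle-vase of bare fired clay, standing (may be absent): body 48 x 48 mm square and 55 mm high, then a round neck 26 mm across and 17 mm high, 72 mm tall in all, about 0.11 kg; this point is on its centre line half-way up (36 mm above its foot); its z axis runs up through the neck, x and y are square to the flat faces
- vase4_mid (a point): a rejected square bottle-vase of bare fired clay, standing (may be absent): body 48 x 48 mm square and 55 mm high, then a round neck 26 mm across and 17 mm high, 72 mm tall in all, about 0.11 kg; this point is on its centre line half-way up (36 mm above its foot); its z axis runs up through the neck, x and y are square to the flat faces
- vase5_mid (a point): a rejected square bottle-vase of bare fired clay, standing (may be absent): body 48 x 48 mm square and 55 mm high, then a round neck 26 mm across and 17 mm high, 72 mm tall in all, about 0.11 kg; this point is on its centre line half-way up (36 mm above its foot); its z axis runs up through the neck, x and y are square to the flat faces
- tote_mid (a point): the loose open plywood tote, about 0.5 kg: 230 mm along its x, 160 mm along its y, 90 mm high, walls and floor 8 mm, with 8 mm rims outside the mouth's two ends; this point is at its centre half-way up (45 mm above its underside); z points out of the mouth; it stands on the station's deck
- tote_handle (a point): middle of the tote's bar handle: a straight steel bar 14 mm thick and 100 mm long, parallel to the tote's x axis, held 40 mm off the outside of the wall at the tote's -y side (away from the stop) by an arm at each end; 120 mm from the tote's centre line, 80 mm above its underside; axes as the tote's
- stop_mid (a point): middle of the top edge of the fixed steel edge stop, on its face towards the tote, 100 mm above the table. Axes of the fixed station: x along the stop (270 mm long), +y the tipping direction, z up. From the stop (8 mm thick) a 40 degree ramp runs 120 mm down on the +y side. Tipped right over, the tote lies on it at about 130 degrees; a post at each side of the ramp catches its mouth's ends
- deck_mid (a point): middle of the station's level deck, 85 mm above the table and 15 mm below the stop's edge, 270 x 175 mm, on the -y side of the stop; the tote stands on it with its +y wall to the stop (up to 15 mm from it), between two low guides 10 mm clear of its ends; axes as stop_mid
- trough_mid (a point): middle of the floor of the crusher's feed trough at the foot of the ramp, 6 mm above the table: inside 270 mm along x and 208 mm along y; side walls 110 mm, end wall 130 mm above the table; the crusher head behind it is 150 mm high; axes as stop_mid
- lever (a joint): angle in rad of the crusher's feed lever: 0 = stop, leaning fully to its left (+y of its box) at 40 degrees from vertical; 0.7 = straight up, half feed; 1.4 = leaning fully right, full feed. It stays where it is put (friction, about 1.2 N at the grip)
- lever_grip (a point): centre of the feed lever's black cross grip: a bar 22 mm thick and 40 mm long, parallel to the hinge, 110 mm from the hinge axis
- lever_hinge (a point): middle of the feed lever's hinge axis, 60 mm above the table, over a fixed grey box 90 x 130 x 50 mm high; the hinge runs along this point's x axis; the lever swings in the y-z plane, growing joint values moving the grip towards -y
- mould: plaster mould half lying open side up, 140 x 170 x 60 mm; bystander; origin under its centre
- round_vase: good round bisque vase, 96 mm across, 130 mm tall, with a flared neck; bystander; origin under its foot
- jar: round white jar, 70 mm across, 100 mm tall; bystander; origin under its foot
Not all that is in view belongs to the job. Leave any green look-alike of the part that bears vase3_mid alone. Leave any orange look-alike of the part that bears lever alone.

How it is judged:
By the outcome, as a careful person would: the job done as asked, in the order asked, and still so for the second after the job is handed in, with the robot touching nothing.
Of vase1, vase2, vase3, vase4, vase5 only 2 to 4 are there at a start; the rules pass over those that are not, and their reading is None.
At some moment in a run one of vase1, vase2, vase3, vase4, vase5 may be knocked a few centimetres aside while the robot is not near it.
Once in a run the grip may slacken for a moment while it holds something.
It also fails if it takes over 210 s, if anything falls off the work surface, if the arm or the gripper's body presses on something with over 40 N, if the wrist force passes 120 N, or if a joint passes its speed limit or range.

## Working session

There is one attempt and no reset: what is moved stays moved. The work goes in short steps, Python scripts to look and compute and a shell command to move; the robot and the scene stay as the last step left them, time stands still between calls to the robot, and variables do not carry over. Pictures are saved under pics/ and viewed, on a budget of 14 in all, crops included, one or two more only if the job needs it, and the job is handed in when it is done.

```bash
ls; mkdir -p pics; python3 - <<'E'
from cell import status, optics
import cv2
print(status.sense())
for n in ("top","side"):
    im=optics.read_camera(n); cv2.imwrite(f"pics/{n}0.png",im)
    i=optics.camera_info(n); print(n,i)
E
```

```text
pics
{'clock': 0.0, 'q': array([-1.38837264e+00,  3.13404705e-01,  1.49842496e+00,  3.33521917e-05,
        1.33101198e+00, -2.23421508e-01]), 'qd': array([-0.00060365,  0.00017202,  0.00059157,  0.00100688, -0.00047485,
        0.00040821]), 'effort': array([ 1.03205981e-03, -4.12263787e+01, -2.59748447e+01, -1.58124249e-05,
        4.16958559e-03, -8.05302022e-06]), 'tool_pos': array([ 0.20720644, -0.48210267,  0.23076282]), 'tool_rot': array([-3.07591276e+00, -6.32870282e-01, -9.10502262e-05]), 'contact_force': array([-0.44331371, -0.58464691, -0.08985492]), 'torque': array([-0.04177529,  0.03972329,  0.01948834]), 'grip_width': 0.08516401694125435}
top {'K': array([[495.4322288 ,   0.        , 311.17644958],
       [  0.        , 495.4322288 , 199.17179276],
       [  0.        ,   0.        ,   1.        ]]), 'world_to_cam': array([[-1.42188412e-02, -9.99898682e-01,  6.70901455e-04,
        -6.37161277e-02],
       [-9.85450120e-01,  1.38997193e-02, -1.69395566e-01,
         5.01719078e-01],
       [ 1.69369078e-01, -3.06974857e-03, -9.85547915e-01,
         1.38772808e+00],
       [ 0.00000000e+00,  0.00000000e+00,  0.00000000e+00,
         1.00000000e+00]])}
side {'K': array([[506.50773304,   0.        , 321.45120012],
       [  0.        , 506.50773304, 199.55796319],
       [  0.        ,   0.        ,   1.        ]]), 'world_to_cam': array([[ 0.7142404 , -0.69982028,  0.01059334, -0.4078704 ],
       [-0.46815991, -0.48894817, -0.73604075,  0.30052963],
       [ 0.52027583,  0.52075067, -0.67685434,  1.35659739],
       [ 0.        ,  0.        ,  0.        ,  1.        ]])}
```

View pics/top0.png

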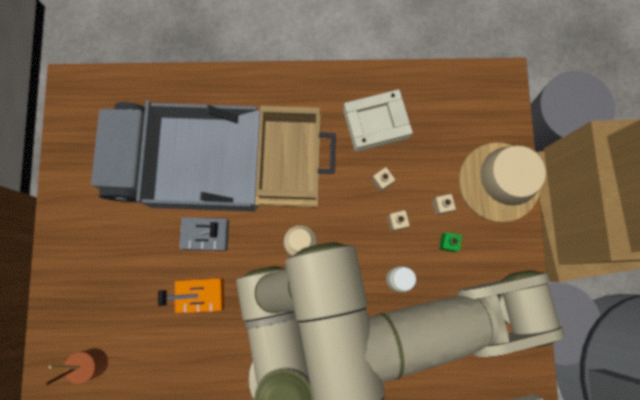

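View pics/side0.png

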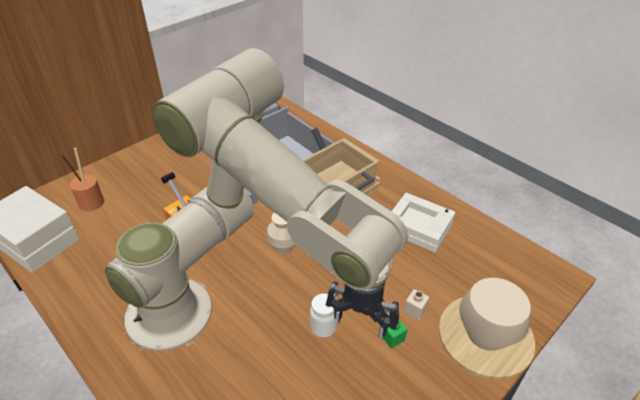

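```bash
python3 - <<'E'
import cv2, numpy as np
im=cv2.imread("pics/top0.png")
a=cv2.resize(im[205:325,140:260],(400,400),interpolation=cv2.INTER_CUBIC)   # x3.333
b=cv2.resize(im[155:275,365:485],(400,400),interpolation=cv2.INTER_CUBIC)
c=cv2.resize(im[90:220,85:345],(800,400),interpolation=cv2.INTER_CUBIC) #3.077
cv2.imwrite("pics/crop1.png",np.hstack([a,b]))
cv2.imwrite("pics/crop2.png",c)
E
```

```text
(no output)
```

View pics/crop1.png

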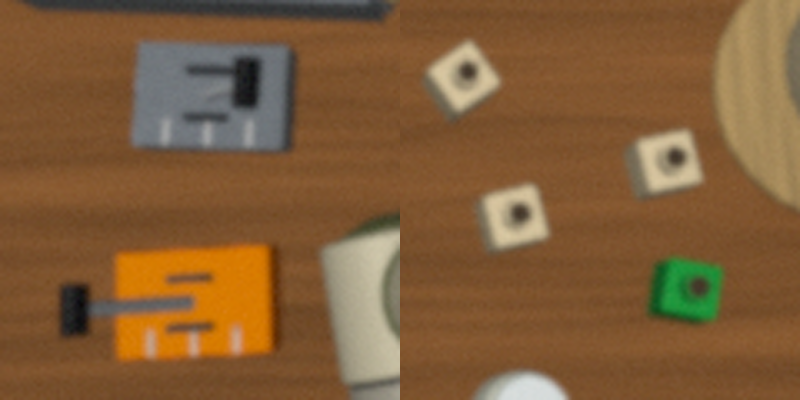

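View pics/crop2.png

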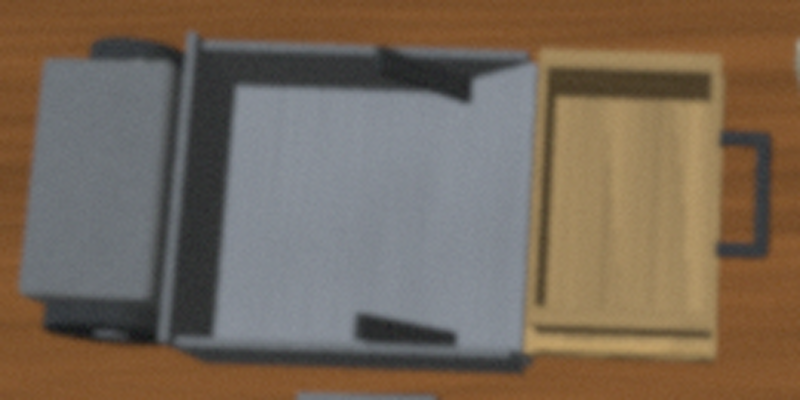

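```bash
cat >h.py <<'E'
from cell import status, optics
import numpy as np, cv2
from scipy.spatial.transform import Rotation as R
def back(info,px,z):
    K=info["K"];T=np.array(info["world_to_cam"]);r=T[:3,:3];t=T[:3,3]
    c=-r.T@t; d=r.T@np.linalg.solve(K,[px[0],px[1],1]); return c+d*(z-c[2])/d[2]
def proj(info,p):
    T=np.array(info["world_to_cam"]);v=info["K"]@(T[:3,:3]@np.asarray(p)+T[:3,3]);return v[:2]/v[2]
def down(yaw,tilt=0):
    "tool pointing down; yaw (deg) = world direction of the tool y axis (jaws)"
    a=np.radians(yaw); y=np.array([np.cos(a),np.sin(a),0]);z=np.array([0,0,-1.]);return R.from_matrix(np.c_[np.cross(y,z),y,z])
def go(p,rot=None,s=None):
    "rows needed: shift in current tool axes then turn; n rows"
    s=s or status.sense(); r=R.from_rotvec(s["tool_rot"]); d=r.inv().apply(np.asarray(p)-s["tool_pos"])
    w=np.zeros(3) if rot is None else np.degrees((r.inv()*rot).as_rotvec())
    print("shift mm",np.round(d*1000,1),"turn deg",np.round(w,2),"min rows",round(max(np.linalg.norm(d)/.0417,np.linalg.norm(w)/7.16),1))
def st():
    s=status.sense();r=R.from_rotvec(s["tool_rot"]).as_matrix()
    print("t",round(s["clock"],2),"pos",np.round(s["tool_pos"],4),"z",np.round(r[:,2],3),"y",np.round(r[:,1],3),"F",np.round(s["contact_force"],1),"w",round(s["grip_width"],4),"q",np.round(s["q"],2))
    return s
E
python3 - <<'E'
from h import *
i=optics.camera_info("top")
f=lambda c,ox,oy,s:(ox+c[0]*s,oy+c[1]*s)
print("vases")
for n,h,cs in (("a",(467,71),[(472,40),(500,80),(458,115),(430,78)]),("b",(676,157),[(636,143),(690,130),(703,183),(645,195)]),("c",(519,213),[(483,195),(535,184),(549,235),(495,248)])):
    g=lambda c:f((c[0]-400,c[1]),365,155,.3)
    P=np.array([back(i,g(c),.055)[:2] for c in cs])
    e=[np.degrees(np.arctan2(*(P[(k+1)%4]-P[k])[::-1]))%90 for k in range(4)]
    print(n,back(i,g(h),.072)[:2].round(4),P.mean(0).round(4),np.round(e,1),[np.linalg.norm(P[(k+1)%4]-P[k]).round(3) for k in range(4)])
g=lambda c:f(c,140,205,.3)
print("box");
for c in [(137,43),(292,48),(290,150),(133,147),(208,94)]: print(back(i,g(c),.05).round(4))
for z in (.15,.16,.17,.181): print("grip",z,back(i,g((246,82)),z).round(4))
k=lambda c:f(c,85,90,.325)
print("tote rim z .175");
for c in [(541,50),(722,54),(717,357),(528,354)]: print(back(i,k(c),.175).round(4))
print("handle z .172")
for c in [(771,132),(767,257),(765,195)]: print(back(i,k(c),.172).round(4))
E
```

```text
vases
a [ 0.5589 -0.2824] [ 0.5563 -0.2831] [32.5 38.9 34.9 41.4] [np.float64(0.042), np.float64(0.048), np.float64(0.04), np.float64(0.05)]
b [ 0.4819 -0.4566] [ 0.4798 -0.4547] [12.8 10.1 10.9  6.5] [np.float64(0.048), np.float64(0.047), np.float64(0.051), np.float64(0.045)]
c [ 0.436  -0.3214] [ 0.4361 -0.3214] [11.2 12.6 12.7 10.3] [np.float64(0.046), np.float64(0.045), np.float64(0.048), np.float64(0.046)]
box
[0.4505 0.3011 0.05  ]
[0.4444 0.1684 0.05  ]
[0.3573 0.1689 0.05  ]
[0.3617 0.3018 0.05  ]
[0.4059 0.2394 0.05  ]
grip 0.15 [0.4045 0.1877 0.15  ]
grip 0.16 [0.4034 0.1858 0.16  ]
grip 0.17 [0.4022 0.1838 0.17  ]
grip 0.181 [0.401  0.1817 0.181 ]
tote rim z .175
[0.7349 0.0621 0.175 ]
[ 0.729  -0.0969  0.175 ]
[ 0.4596 -0.088   0.175 ]
[0.4645 0.0723 0.175 ]
handle z .172
[ 0.6582 -0.1385  0.172 ]
[ 0.5466 -0.1325  0.172 ]
[ 0.6016 -0.132   0.172 ]
```

```bash
python3 - <<'E'
from h import *
st()
go((.404,.187,.32),down(88)); go((.404,.187,.32),down(-92))
i=optics.camera_info("top")
for p in [(.56,-.2824,.05)]: print(proj(i,p))
for n,p in (("round vase",(300,240)),("jar",(402,277))): print(n,back(i,p,.11).round(3))
E
```

```text
t 0.1 pos [ 0.2072 -0.4821  0.2308] z [-0.     0.001 -1.   ] y [ 0.395 -0.919 -0.001] F [-0.3 -0.1  0.2] w 0.0853 q [-1.39  0.31  1.5   0.    1.33 -0.22]
shift mm [ 445.  -537.2  -88.5] turn deg [ 0.0000e+00 -9.0000e-02 -1.5475e+02] min rows 21.6
shift mm [ 445.  -537.2  -88.5] turn deg [-0.07 -0.   25.25] min rows 16.9
[383.97186105 177.57147033]
round vase [ 0.377 -0.039  0.11 ]
jar [ 0.274 -0.311  0.11 ]
```

```bash
python3 -m jog '[[0,0,0,-0.04,0,0,0],[0,0,0,-0.04,0,0,0],[0,0.027,-0.031,-0.01,0,0,0],[0,0.027,-0.031,0,0,0,0],[0,0.027,-0.031,0,0,0,0]]' && python3 -m jog '[[0,0.026,-0.031,0,0,0,0],[0,0.026,-0.031,0,0,0,0],[0,0.026,-0.031,0,0,0,0],[0,0.026,-0.031,0,0,0,0],[0,0.026,-0.031,0,0,0,0]]' && python3 -m jog '[[0,0.026,-0.031,0,0,0,0],[0,0.026,-0.031,0,0,0,0],[0,0.026,-0.031,0,0,0,0],[0,0.026,-0.031,0,0,0,0],[0,0.026,-0.031,0,0,0,0]]' && python3 -m jog '[[0,0.026,-0.032,0,0,0,0],[0,0.026,-0.032,0,0,0,0],[0,0.026,-0.032,0,0,0,0],[0,0.026,-0.032,0,0,0,0]]' && python3 -m jog '[[0,0,0,0,0,0,5],[0,0,0,0,0,0,5],[0,0,0,0,0,0,5],[0,0,0,0,0,0,5],[0,0,0,0,0,0,5]]'
python3 - <<'E'
from h import *
st(); go((.404,.187,.32),down(-92)); go((.404,.187,.132),down(-92))
t=optics.read_camera("top"); cv2.imwrite("pics/top1.png",t)
w=optics.read_camera("wrist"); i=optics.camera_info("wrist")
cv2.imwrite("pics/b.png",np.hstack([cv2.resize(t[130:380,340:640],(420,350)),cv2.resize(w,(380,350))]))
np.savez("w1.npz",**i)
E
```

```text
clock: 0.52
tool_pos: [0.2449, -0.3643, 0.3213]
tool_rot: [3.077, 0.631, 0.0]
contact_force: [1.1, 0.3, 0.3]
grip_width: 0.0855
clock: 0.93
tool_pos: [0.3029, -0.1699, 0.321]
tool_rot: [-3.077, -0.632, -0.0]
contact_force: [2.2, 0.2, -0.3]
grip_width: 0.0854
clock: 1.35
tool_pos: [0.3611, 0.024, 0.3212]
tool_rot: [3.077, 0.633, 0.001]
contact_force: [1.2, -1.2, -1.1]
grip_width: 0.0858
clock: 1.68
tool_pos: [0.4061, 0.183, 0.321]
tool_rot: [3.077, 0.634, -0.0]
contact_force: [0.9, -1.0, 0.9]
grip_width: 0.0858
clock: 2.1
tool_pos: [0.4061, 0.1807, 0.3208]
tool_rot: [3.141, -0.054, -0.001]
contact_force: [0.0, -0.4, 0.8]
grip_width: 0.0852
t 2.1 pos [0.4061 0.1807 0.3208] z [-0.001 -0.    -1.   ] y [-0.035 -0.999  0.   ] F [ 0.  -0.4  0.8] w 0.0852 q [ 0.15  0.08  1.55 -0.    1.51  1.76]
shift mm [-2.3 -6.2  0.8] turn deg [0.01 0.05 0.02] min rows 0.2
shift mm [ -2.2  -6.3 188.8] turn deg [0.01 0.05 0.02] min rows 4.5
```

View pics/b.png

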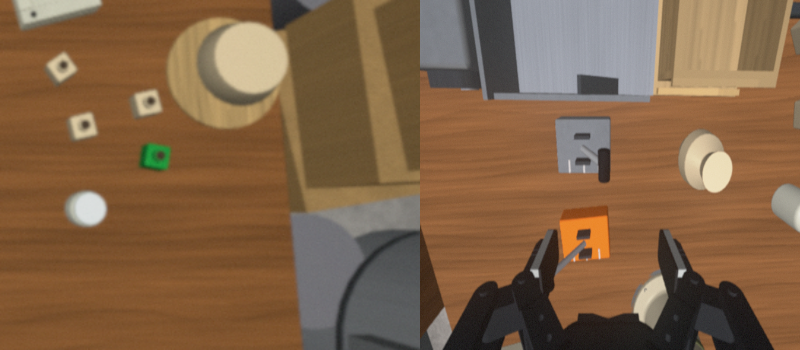

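```bash
python3 - <<'E'
from h import *
w=dict(np.load("w1.npz")); t=optics.camera_info("top")
u=lambda c:((c[0]-420)*640/380,c[1]*400/350)
def ray(i,px):
    a=back(i,px,0);b=back(i,px,.3);return a,(b-a)/.3
def tri(p,q):
    a,d=ray(w,p);b,e=ray(t,q)
    z=-np.dot((a-b)[:2],(d-e)[:2])/np.dot((d-e)[:2],(d-e)[:2]); return a+d*z,b+e*z
print("grip",tri(u((604,165)),(213.8,229.6)))
for c in [(557,118),(610,118),(610,172),(557,172),(583,148)]: print(back(w,u(c),.05).round(4))
E
```

```text
grip (array([0.40293729, 0.18752638, 0.15842227]), array([0.40353654, 0.18606054, 0.15842227]))
[0.4519 0.2964 0.05  ]
[0.448  0.1743 0.05  ]
[0.3595 0.1768 0.05  ]
[0.3637 0.3076 0.05  ]
[0.4024 0.2402 0.05  ]
```

```bash
python3 -m jog '[[0,-0.003,-0.006,0.04,0,0,0],[0,0,0,0.04,0,0,0],[0,0,0,0.04,0,0,0],[0,0,0,0.04,0,0,0],[0,0,0,0.03,0,0,0]]' 20 && python3 -m jog '[[0.5,0,0,0,0,0,0],[0.5,0,0,0,0,0,0],[0.5,0,0,0,0,0,0],[0.5,0,0,0,0,0,0],[0.5,0,0,0,0,0,0]]' && python3 -m jog '[[0.5,0,-0.02,0,0,0,0],[0.5,0,-0.02,0,0,0,0],[0.5,0,-0.02,0,0,0,0],[0.5,0,-0.02,0,0,0,0],[0.5,0,-0.015,0,0,0,0]]' && python3 -m jog '[[0.5,0,-0.01,0,0,0,0],[0.5,0,-0.005,0,0,0,0],[0.5,0,0,0,0,0,0]]'
python3 - <<'E'
from h import *
st()
E
```

```text
clock: 2.62
tool_pos: [0.4021, 0.1864, 0.1283]
tool_rot: [3.141, -0.043, -0.004]
contact_force: [0.4, 0.3, -0.2]
grip_width: 0.0857
clock: 3.03
tool_pos: [0.4044, 0.1868, 0.1328]
tool_rot: [-3.141, 0.047, -0.005]
contact_force: [0.1, 0.1, -0.5]
grip_width: 0.0426
clock: 3.45
tool_pos: [0.4067, 0.2829, 0.1322]
tool_rot: [-3.141, 0.046, -0.003]
contact_force: [0.3, -1.3, -0.3]
grip_width: 0.0426
clock: 3.7
tool_pos: [0.407, 0.2972, 0.1316]
tool_rot: [-3.141, 0.046, -0.001]
contact_force: [0.5, -0.3, -0.1]
grip_width: 0.0427
t 3.7 pos [0.407  0.2972 0.1316] z [ 0.001  0.001 -1.   ] y [-0.03  -1.    -0.001] F [ 0.5 -0.3 -0.1] w 0.0427 q [0.4  0.37 1.7  0.   1.07 2.  ]
```

```bash
python3 -m jog '[[0.5,0,-0.006,0,0,0,0],[0.5,0,-0.004,0,0,0,0],[0.5,0,-0.002,0,0,0,0],[0.5,0,0,0,0,0,0]]' && python3 -m jog '[[0.5,0,-0.002,0,0,0,0],[0.5,0,0,0,0,0,0]]' && python3 -m jog '[[0.5,0,-0.002,0,0,0,0],[0.5,0,0,0,0,0,0]]' && python3 -m jog '[[0.5,0,-0.002,0,0,0,0],[0.5,0,0,0,0,0,0]]'
```

```text
clock: 4.03
tool_pos: [0.4073, 0.3087, 0.1312]
tool_rot: [-3.141, 0.048, -0.0]
contact_force: [0.5, -0.2, 0.7]
grip_width: 0.0427
clock: 4.2
tool_pos: [0.4073, 0.3107, 0.1312]
tool_rot: [-3.141, 0.048, -0.0]
contact_force: [0.0, -0.6, 1.1]
grip_width: 0.0429
clock: 4.37
tool_pos: [0.4073, 0.3127, 0.1312]
tool_rot: [-3.141, 0.048, -0.0]
contact_force: [0.5, -0.9, 0.6]
grip_width: 0.0425
clock: 4.53
tool_pos: [0.4074, 0.3148, 0.1312]
tool_rot: [-3.141, 0.048, -0.0]
contact_force: [-0.7, -0.2, 0.0]
grip_width: 0.0428
```

```bash
python3 -m jog '[[0.5,0,-0.002,0,0,0,0],[0.5,0,0,0,0,0,0]]' && python3 -m jog '[[0.5,0,-0.002,0,0,0,0],[0.5,0,0,0,0,0,0]]' && python3 - <<'E'
from h import *
st(); w=optics.read_camera("wrist")
cv2.imwrite("pics/w2.png",w)
E
```

```text
clock: 4.7
tool_pos: [0.4074, 0.3164, 0.1311]
tool_rot: [3.14, -0.048, -0.0]
contact_force: [0.2, -3.1, -0.2]
grip_width: 0.0429
clock: 4.87
tool_pos: [0.4074, 0.3173, 0.1308]
tool_rot: [3.137, -0.047, -0.002]
contact_force: [-0.8, -10.6, 0.9]
grip_width: 0.0422
t 4.87 pos [0.4074 0.3173 0.1308] z [-0.001 -0.004 -1.   ] y [-0.03  -1.     0.004] F [ -0.8 -10.6   0.9] w 0.0422 q [ 0.44  0.4   1.66 -0.    1.09  2.04]
```

View pics/w2.png

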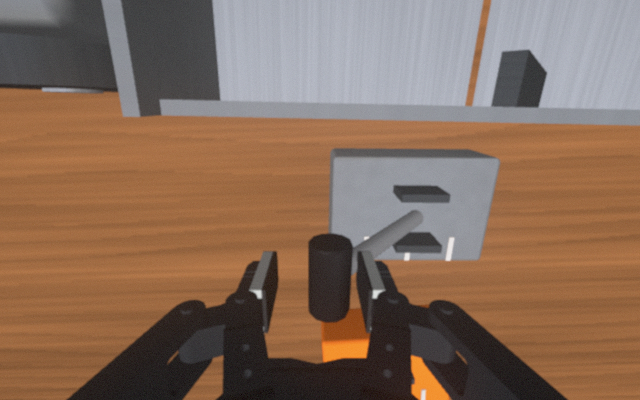

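```bash
python3 -m jog '[[0.5,0,0.006,0,0,0,0],[0.5,0,0,-0.04,0,0,0],[0.3,0,0,-0.04,0,0,0],[0.0,0,0,-0.04,0,0,0],[0,0,0,-0.04,0,0,0]]' && python3 - <<'E'
from h import *
st(); go((.436,-.3214,.25),down(-78.3))
t=optics.read_camera("top");cv2.imwrite("pics/t3.png",t)
E
```

```text
clock: 5.33
tool_pos: [0.4069, 0.3126, 0.2933]
tool_rot: [-3.14, 0.048, -0.0]
contact_force: [-0.2, 0.3, 0.2]
grip_width: 0.0766
t 5.33 pos [0.4069 0.3126 0.2933] z [ 0.     0.001 -1.   ] y [-0.03  -1.    -0.001] F [-0.2  0.3  0.2] w 0.0766 q [0.43 0.25 1.42 0.   1.47 2.03]
shift mm [ 48.3 632.9  42.6] turn deg [ -0.06  -0.02 -13.44] min rows 15.3
```

```bash
python3 -m jog '[[0,0.003,0.04,0,0,0,0],[0,0.003,0.04,0,0,0,0],[0,0.003,0.04,0,0,0,0],[0,0.003,0.04,0,0,0,0],[0,0.003,0.04,0,0,0,0]]' && python3 -m jog '[[0,0.003,0.04,0,0,0,0],[0,0.003,0.04,0,0,0,0],[0,0.003,0.04,0,0,0,0],[0,0.003,0.04,0,0,0,0],[0,0.003,0.04,0,0,0,0]]' && python3 -m jog '[[0,0.003,0.04,0,0,0,0],[0,0.003,0.04,0,0,0,0],[0,0.003,0.04,0,0,0,0],[0,0.003,0.04,0,0,0,0],[0,0.003,0.04,0,0,0,0]]' && python3 -m jog '[[0,0.003,0.033,0.01,0,0,0],[0,0,0,0.01,0,0,-6.7],[0,0,0,0.01,0,0,-6.7],[0,0,0,0.01,0,0,0],[0,0,0,0,0,0,0]]' && python3 - <<'E'
from h import *
st(); i=optics.camera_info("wrist"); w=optics.read_camera("wrist");t=optics.read_camera("top")
np.savez("w3.npz",**i)
cv2.imwrite("pics/w3.png",w);cv2.imwrite("pics/t4.png",t)
go((.436,-.3214,.022),down(-78.3))
E
```

```text
clock: 5.8
tool_pos: [0.4159, 0.1108, 0.2911]
tool_rot: [-3.14, 0.047, -0.002]
contact_force: [1.0, -0.6, -0.5]
grip_width: 0.0851
clock: 6.22
tool_pos: [0.4248, -0.09, 0.2912]
tool_rot: [-3.141, 0.048, -0.002]
contact_force: [1.5, 0.7, -0.5]
grip_width: 0.0854
clock: 6.63
tool_pos: [0.4338, -0.2905, 0.291]
tool_rot: [-3.141, 0.048, -0.002]
contact_force: [1.2, 0.6, 0.4]
grip_width: 0.0855
clock: 7.05
tool_pos: [0.4356, -0.3209, 0.2491]
tool_rot: [-3.123, -0.313, 0.002]
contact_force: [-0.4, 0.5, -0.9]
grip_width: 0.0854
t 7.05 pos [ 0.4356 -0.3209  0.2491] z [-0.002  0.003 -1.   ] y [ 0.199 -0.98  -0.003] F [-0.4  0.5 -0.9] w 0.0854 q [-0.85  0.34  1.42  0.    1.39  0.52]
shift mm [-2.000e-01  1.000e-01  2.293e+02] turn deg [-0.   -0.02 -0.2 ] min rows 5.5
```

View pics/w3.png

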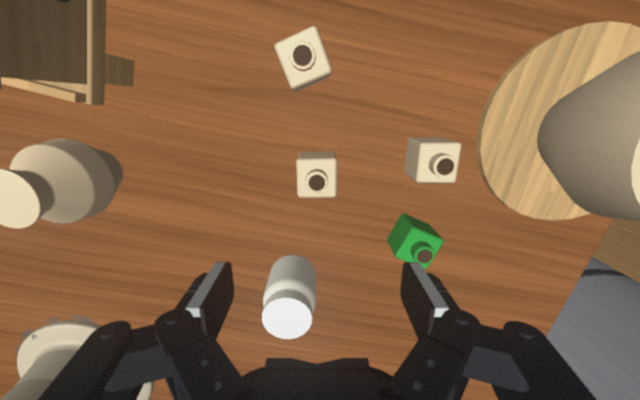

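```bash
python3 - <<'E'
from h import *
i=dict(np.load("w3.npz"))
for c in [(302,56),(317,182),(444,166)]: print(back(i,c,.072).round(4))
for p,q in [((276,44),(316,27)),((316,27),(330,72)),((409,139),(461,143)),((297,156),(336,155)),((298,197),(337,197))]:
    d=back(i,q,.055)-back(i,p,.055); print(np.degrees(np.arctan2(d[1],d[0]))%90, np.linalg.norm(d))
E
```

```text
[ 0.5565 -0.2817  0.072 ]
[ 0.4354 -0.3211  0.072 ]
[ 0.4807 -0.4535  0.072 ]
31.822974016586144 0.04331230138007973
30.93096275276619 0.04363676453761474
7.159726522202902 0.05889126084276522
12.933343267993507 0.04443636141760029
11.489836618025166 0.046550648811408496
```

```bash
python3 -m jog '[[0,0,0,0.04,0,0,0],[0,0,0,0.04,0,0,0],[0,0,0,0.04,0,0,0],[0,0,0,0.04,0,0,0],[0,0,0,0.035,0,0,0]]' 50 && python3 -m jog '[[0,0,0,0.03,0,0,0],[1,0,0,0,0,0,0],[1,0,0,0,0,0,0],[1,0,0,0,0,0,0],[1,0,0,0,0,0,0]]' && python3 -m jog '[[1,0,0,0,0,0,0],[1,0,0,-0.03,0,0,0],[1,0,0,-0.04,0,0,0],[1,0,0,-0.04,0,0,0],[1,0,0,-0.04,0,0,0]]' && python3 -m jog '[[1,0,0,-0.04,0,0,0],[1,0,0,-0.04,0,0,0],[1,0,0,-0.01,0,0,0]]' && python3 - <<'E'
from h import *
st(); go((.545,-.0145,.24),down(-92))
E
```

```text
clock: 7.57
tool_pos: [0.4361, -0.3212, 0.0548]
tool_rot: [3.125, 0.316, 0.001]
contact_force: [0.0, 0.5, 0.4]
grip_width: 0.0855
clock: 7.98
tool_pos: [0.4372, -0.3227, 0.0289]
tool_rot: [3.121, 0.318, 0.005]
contact_force: [0.2, 0.2, -0.7]
grip_width: 0.0469
clock: 8.4
tool_pos: [0.4359, -0.3213, 0.1795]
tool_rot: [3.124, 0.318, 0.002]
contact_force: [0.8, -0.9, -1.4]
grip_width: 0.0473
clock: 8.65
tool_pos: [0.437, -0.3225, 0.2743]
tool_rot: [3.115, 0.318, 0.011]
contact_force: [-0.5, 0.3, 0.0]
grip_width: 0.047
t 8.65 pos [ 0.437  -0.3225  0.2743] z [ 0.008 -0.009 -1.   ] y [ 0.202 -0.979  0.011] F [-0.5  0.3  0. ] w 0.047 q [-0.85  0.32  1.38  0.    1.43  0.52]
shift mm [ 167.8 -280.2   32.3] turn deg [ 0.57 -0.42 13.65] min rows 7.9
```

```bash
python3 -m jog '[[1,0.021,-0.035,0,0,0,0],[1,0.021,-0.035,0,0,0,0],[1,0.021,-0.035,0,0,0,0],[1,0.021,-0.035,0,0,0,0],[1,0.021,-0.035,0,0,0,0]]' && python3 -m jog '[[1,0.021,-0.035,0,0,0,0],[1,0.021,-0.035,0,0,0,0],[1,0.021,-0.035,0,0,0,0],[1,0,0,0,0,0,6.8],[1,0,0,0,0,0,6.8]]' && python3 - <<'E'
from h import *
st(); i=optics.camera_info("wrist"); w=optics.read_camera("wrist");t=optics.read_camera("top")
np.savez("w5.npz",**i)
cv2.imwrite("pics/w5.png",w);cv2.imwrite("pics/t5.png",t)
go((.545,-.0145,.125),down(-92))
E
```

```text
clock: 9.07
tool_pos: [0.5036, -0.127, 0.2672]
tool_rot: [3.124, 0.318, 0.002]
contact_force: [0.6, -0.8, -1.1]
grip_width: 0.0469
clock: 9.48
tool_pos: [0.5441, -0.0111, 0.2669]
tool_rot: [3.141, -0.056, 0.002]
contact_force: [1.2, -1.4, -1.3]
grip_width: 0.0475
t 9.48 pos [ 0.5441 -0.0111  0.2669] z [ 0.001 -0.    -1.   ] y [-0.036 -0.999  0.   ] F [ 1.2 -1.4 -1.3] w 0.0475 q [-0.24  0.33  1.38  0.    1.43  1.37]
shift mm [  1.    1.6 141.9] turn deg [ 0.02 -0.06  0.02] min rows 3.4
```

View pics/w5.png

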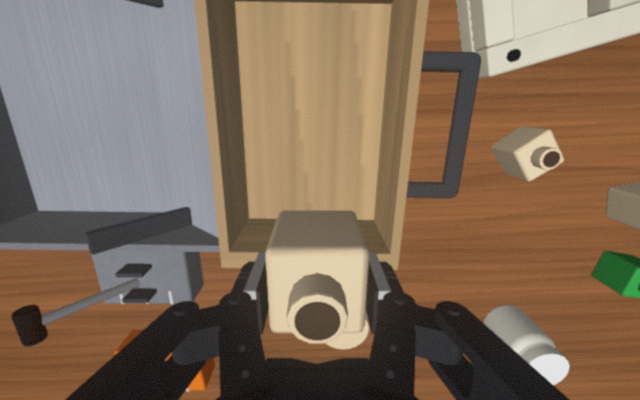

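```bash
python3 - <<'E'
from h import *
i=dict(np.load("w5.npz"))
for n,z,c in [("nearL",.175,(220,268)),("nearR",.400 and .175,(399,265)),("R top",.175,(430,0)),("L top",.175,(195,0)),("h far",.172,(469,60)),("h near",.172,(450,190)),("h faredge",.172,(472,53)),("h nearedge",.172,(450,197))]: print(n,back(i,c,z).round(4))
E
```

```text
nearL [0.4896 0.0779 0.175 ]
nearR [ 0.4868 -0.0837  0.175 ]
R top [ 0.6906 -0.0937  0.175 ]
L top [0.6964 0.0654 0.175 ]
h far [ 0.653  -0.1263  0.172 ]
h near [ 0.5548 -0.1232  0.172 ]
h faredge [ 0.6575 -0.1279  0.172 ]
h nearedge [ 0.5487 -0.1239  0.172 ]
```

```bash
python3 -m jog '[[1,0.006,-0.003,0.035,0,0,0],[1,0,0,0.04,0,0,0],[1,0,0,0.035,0,0,0],[1,0,0,0.02,0,0,0],[1,0,0,0.006,0,0,0]]' && python3 - <<'E'
from h import *
s=st(); go((.551,-.008,.123))
E
```

```text
clock: 10.0
tool_pos: [0.5484, -0.0108, 0.1273]
tool_rot: [-3.14, 0.049, 0.008]
contact_force: [0.2, -0.4, -1.3]
grip_width: 0.0473
t 10.0 pos [ 0.5484 -0.0108  0.1273] z [-0.005  0.001 -1.   ] y [-0.031 -1.    -0.001] F [ 0.2 -0.4 -1.3] w 0.0473 q [-0.23  0.47  1.56  0.    1.12  1.37]
shift mm [ 2.5 -2.8  4.3] turn deg [0. 0. 0.] min rows 0.1
```

```bash
python3 -m jog '[[1,0.002,-0.002,0.003,0,0,0],[1,0,0,0.001,0,0,0],[0.3,0,0,0,0,0,0],[0.3,0,0,0,0,0,0],[0.3,0,0,0,0,0,0]]' && python3 -m jog '[[0.3,0,0,-0.02,0,0,0],[0.3,0,0,-0.035,0,0,0],[0,0,0,-0.04,0,0,0],[0,0,0,-0.04,0,0,0],[0,0,0.02,-0.01,0,0,0]]' && python3 - <<'E'
from h import *
s=st(); go((.557,-.282,.20),down(-56.5))
w=optics.read_camera("wrist"); cv2.imwrite("pics/w6.png",w)
E
```

```text
clock: 10.42
tool_pos: [0.5527, -0.0088, 0.1274]
tool_rot: [3.141, -0.053, 0.004]
contact_force: [0.4, -0.1, 0.0]
grip_width: 0.0597
clock: 10.83
tool_pos: [0.5529, -0.027, 0.2787]
tool_rot: [3.139, -0.048, 0.017]
contact_force: [0.8, -0.1, 0.1]
grip_width: 0.0857
t 10.83 pos [ 0.5529 -0.027   0.2787] z [ 0.011 -0.002 -1.   ] y [-0.031 -1.     0.002] F [ 0.8 -0.1  0.1] w 0.0857 q [-0.26  0.34  1.33  0.    1.45  1.34]
shift mm [ 11.  254.6  79.3] turn deg [  0.29  -0.59 -35.26] min rows 6.4
```

```bash
python3 -m jog '[[0,0.002,0.036,0,0,0,0],[0,0.002,0.037,0,0,0,0],[0,0.002,0.037,0,0,0,0],[0,0.002,0.037,0,0,0,0],[0,0.002,0.036,0,0,0,0]]' && python3 -m jog '[[0,0,0.036,0,0,0,0],[0,0,0.036,0,0,0,0],[0,0,0,0.01,0,0,-7.1],[0,0,0,0.03,0,0,-7.1],[0,0,0,0.04,0,0,-7.1]]' && python3 -m jog '[[0,0,0,0,0,0,-7.1],[0,0,0,0,0,0,-7],[0,0,0,0,0,0,0]]' && python3 - <<'E'
from h import *
i=dict(np.load("w5.npz")); print("a in w5",back(i,(548,158),.072).round(4))
st(); go((.557,-.282,.024),down(-56.5))
i=optics.camera_info("wrist"); w=optics.read_camera("wrist")
np.savez("w7.npz",**i)
w6=cv2.imread("pics/w6.png");cv2.imwrite("pics/w7.png",np.vstack([cv2.resize(w,(480,300)),cv2.resize(w6,(480,300))]))
E
```

```text
clock: 11.3
tool_pos: [0.5549, -0.2137, 0.2713]
tool_rot: [3.141, -0.053, 0.0]
contact_force: [0.8, -0.6, 0.5]
grip_width: 0.0858
clock: 11.72
tool_pos: [0.5534, -0.2852, 0.1927]
tool_rot: [3.091, 0.535, 0.007]
contact_force: [0.7, -0.2, 0.0]
grip_width: 0.0851
clock: 11.97
tool_pos: [0.5526, -0.2838, 0.1907]
tool_rot: [-3.006, -0.91, 0.001]
contact_force: [0.9, 0.4, 0.4]
grip_width: 0.0854
a in w5 [ 0.5585 -0.2772  0.072 ]
t 11.97 pos [ 0.5526 -0.2838  0.1907] z [-0.001  0.001 -1.   ] y [ 0.555 -0.832 -0.001] F [0.9 0.4 0.4] w 0.0854 q [-0.66  0.56  1.24 -0.    1.34  0.32]
shift mm [  4.7   1.1 166.7] turn deg [-0.05  0.02  0.2 ] min rows 4.0
```

View pics/w7.png

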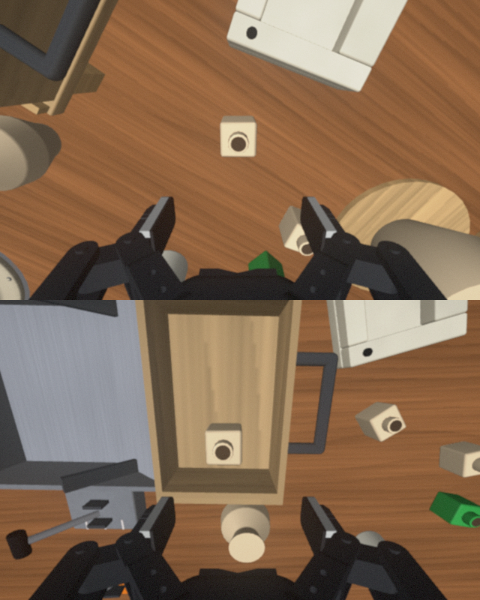

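```bash
python3 -m jog '[[0,0.004,0.001,0.04,0,0,0],[0,0,0,0.04,0,0,0],[0,0,0,0.04,0,0,0],[0,0,0,0.03,0,0,0],[0,0,0,0.014,0,0,0]]' 50 && python3 -m jog '[[0,0,0,0,0,0,0],[1,0,0,0,0,0,0],[1,0,0,0,0,0,0],[1,0,0,0,0,0,0],[1,0,0,0,0,0,0]]' && python3 -m jog '[[1,0,0,0,0,0,0],[1,0,0,-0.03,0,0,0],[1,0,0,-0.04,0,0,0],[1,0,0,-0.04,0,0,0],[1,0,0,-0.04,0,0,0]]' && python3 -m jog '[[1,0,0,-0.04,0,0,0],[1,0,0,-0.04,0,0,0],[1,0,0,-0.01,0,0,0]]' && python3 - <<'E'
from h import *
st(); go((.611,-.0115,.26),down(-92))
E
```

```text
clock: 12.43
tool_pos: [0.5551, -0.2813, 0.0231]
tool_rot: [-3.007, -0.896, 0.005]
contact_force: [-0.2, -0.2, 0.3]
grip_width: 0.0851
clock: 12.85
tool_pos: [0.5575, -0.2831, 0.0292]
tool_rot: [3.006, 0.902, 0.003]
contact_force: [0.4, 0.6, 9.2]
grip_width: 0.0472
clock: 13.27
tool_pos: [0.5564, -0.2823, 0.1796]
tool_rot: [3.009, 0.903, 0.0]
contact_force: [0.8, -0.5, -0.0]
grip_width: 0.047
clock: 13.52
tool_pos: [0.5577, -0.2832, 0.2751]
tool_rot: [3.0, 0.901, 0.011]
contact_force: [1.2, -0.1, -1.2]
grip_width: 0.0469
t 13.52 pos [ 0.5577 -0.2832  0.2751] z [ 0.009 -0.007 -1.   ] y [ 0.551 -0.835  0.011] F [ 1.2 -0.1 -1.2] w 0.0469 q [-0.66  0.51  1.09  0.    1.52  0.33]
shift mm [ 194.1 -197.5   13.7] turn deg [ 0.54 -0.4  35.43] min rows 6.6
```

```bash
python3 -m jog '[[1,0.0277,-0.0282,0,0,0,0],[1,0.0277,-0.0282,0,0,0,0],[1,0.0277,-0.0282,0,0,0,0],[1,0.0277,-0.0282,0,0,0,0],[1,0.0277,-0.0282,0,0,0,0]]' && python3 -m jog '[[1,0.0277,-0.0282,0,0,0,0],[1,0.0277,-0.0282,0,0,0,0],[1,0,0,0,0,0,7.1],[1,0,0,0,0,0,7.1],[1,0,0,0,0,0,7.1]]' && python3 -m jog '[[1,0,0,0,0,0,7.1],[1,0,0,0,0,0,7],[1,0,0,0,0,0,0]]' && python3 - <<'E'
from h import *
st(); go((.611,-.0115,.125),down(-92))
E
```

```text
clock: 13.93
tool_pos: [0.5944, -0.0866, 0.2674]
tool_rot: [3.009, 0.903, 0.0]
contact_force: [-0.2, 0.7, -0.8]
grip_width: 0.0473
clock: 14.35
tool_pos: [0.6095, -0.01, 0.2672]
tool_rot: [3.125, 0.325, -0.0]
contact_force: [0.6, -0.5, -1.1]
grip_width: 0.0471
clock: 14.6
tool_pos: [0.6095, -0.0108, 0.2672]
tool_rot: [3.141, -0.061, 0.0]
contact_force: [-1.1, -0.6, -1.1]
grip_width: 0.0471
t 14.6 pos [ 0.6095 -0.0108  0.2672] z [ 0. -0. -1.] y [-0.039 -0.999  0.   ] F [-1.1 -0.6 -1.1] w 0.0471 q [-0.21  0.49  1.16 -0.    1.5   1.4 ]
shift mm [  1.5   0.6 142.2] turn deg [ 0.   -0.01 -0.21] min rows 3.4
```

```bash
python3 -m jog '[[1,0.001,0.001,0.035,0,0,0],[1,0,0,0.04,0,0,0],[1,0,0,0.035,0,0,0],[1,0,0,0.02,0,0,0],[1,0,0,0.01,0,0,0]]' && python3 -m jog '[[1,0,0,0.004,0,0,0],[1,0,0,0,0,0,0],[0.3,0,0,0,0,0,0],[0.3,0,0,0,0,0,0],[0.3,0,0,0,0,0,0]]' && python3 -m jog '[[0.3,0,0,-0.02,0,0,0],[0.3,0,0,-0.035,0,0,0],[0,0,0,-0.04,0,0,0],[0,0,0,-0.04,0,0,0],[0,0,0.02,-0.01,0,0,0]]' && python3 - <<'E'
from h import *
s=st(); go((.46,-.4545,.22),down(-80))
E
```

```text
clock: 15.02
tool_pos: [0.6092, -0.0117, 0.124]
tool_rot: [-3.14, 0.048, 0.007]
contact_force: [-1.4, 0.5, -1.6]
grip_width: 0.0471
clock: 15.43
tool_pos: [0.6112, -0.0121, 0.1245]
tool_rot: [3.141, -0.053, 0.004]
contact_force: [-0.2, 0.1, 0.2]
grip_width: 0.0598
clock: 15.85
tool_pos: [0.6114, -0.0299, 0.2762]
tool_rot: [3.139, -0.048, 0.018]
contact_force: [0.5, -0.1, 1.1]
grip_width: 0.0855
t 15.85 pos [ 0.6114 -0.0299  0.2762] z [ 0.012 -0.002 -1.   ] y [-0.03  -1.     0.002] F [ 0.5 -0.1  1.1] w 0.0855 q [-0.24  0.48  1.14  0.    1.51  1.36]
shift mm [-139.1  428.9   55.3] turn deg [  0.16  -0.66 -11.74] min rows 10.9
```

```bash
python3 -m jog '[[0,-0.012,0.038,0,0,0,0],[0,-0.012,0.038,0,0,0,0],[0,-0.012,0.038,0,0,0,0],[0,-0.012,0.038,0,0,0,0],[0,-0.012,0.038,0,0,0,0]]' && python3 -m jog '[[0,-0.012,0.038,0,0,0,0],[0,-0.012,0.038,0,0,0,0],[0,-0.012,0.038,0,0,0,0],[0,-0.012,0.038,0,0,0,0],[0,-0.012,0.038,0,0,0,0]]' && python3 -m jog '[[0,-0.012,0.038,0,0,0,0],[0,0,0,0.03,0,0,-6],[0,0,0,0.02,0,0,-5.7],[0,0,0,0,0,0,0]]' && python3 - <<'E'
from h import *
st(); i=optics.camera_info("wrist"); w=optics.read_camera("wrist")
np.savez("w8.npz",**i); cv2.imwrite("pics/w8.png",w)
E
```

```text
clock: 16.27
tool_pos: [0.5427, -0.2214, 0.2691]
tool_rot: [3.14, -0.053, 0.002]
contact_force: [0.2, -0.5, 0.2]
grip_width: 0.0855
clock: 16.68
tool_pos: [0.4761, -0.4094, 0.2691]
tool_rot: [3.14, -0.053, 0.002]
contact_force: [-0.0, -0.1, 0.6]
grip_width: 0.0855
clock: 17.02
tool_pos: [0.4625, -0.4447, 0.2143]
tool_rot: [-3.124, -0.271, 0.005]
contact_force: [0.3, 0.7, -1.5]
grip_width: 0.0856
t 17.02 pos [ 0.4625 -0.4447  0.2143] z [-0.004  0.005 -1.   ] y [ 0.172 -0.985 -0.006] F [ 0.3  0.7 -1.5] w 0.0856 q [-0.95  0.59  1.12  0.    1.43  0.45]
```

View pics/w8.png

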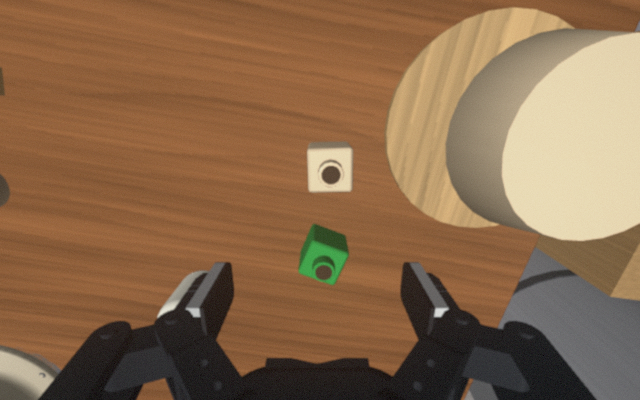

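```bash
python3 - <<'E'
from h import *
i=dict(np.load("w8.npz")); print("b",back(i,(331,174),.072).round(4)); b=back(i,(331,174),.072)
print("board L",back(i,(388,135),.015).round(3),"cyl base L",back(i,(450,135),.015).round(3))
print("cyl top L",[ (z,back(i,(502,150),z).round(3)) for z in (.1,.13)], "top cam",[back(optics.camera_info("top"),(484,173),z).round(3) for z in (.1,.13)])
go((b[0],b[1],.026),down(-80))
E
```

```text
b [ 0.4814 -0.4551  0.072 ]
board L [ 0.524 -0.515  0.015] cyl base L [ 0.536 -0.584  0.015]
cyl top L [(0.1, array([ 0.534, -0.594,  0.1  ])), (0.13, array([ 0.535, -0.575,  0.13 ]))] top cam [array([ 0.558, -0.555,  0.1  ]), array([ 0.552, -0.544,  0.13 ])]
shift mm [ 16.4  13.7 191.1] turn deg [-0.16  0.07 -0.36] min rows 4.6
```

```bash
python3 -m jog '[[0.22,0.016,0.0135,0.035,0,0,0],[0.22,0,0,0.04,0,0,0],[0.22,0,0,0.02,0,0,0],[0.22,0,0,0,0,0,0],[0.22,0,0,0,0,0,0]]' 50 && python3 - <<'E'
from h import *
st(); go((.4814,-.4551,.026))
E
```

```text
clock: 17.48
tool_pos: [0.4825, -0.456, 0.1251]
tool_rot: [3.129, 0.265, 0.002]
contact_force: [-0.5, 0.4, 1.3]
grip_width: 0.0666
t 17.48 pos [ 0.4825 -0.456   0.1251] z [ 0.001 -0.002 -1.   ] y [ 0.168 -0.986  0.002] F [-0.5  0.4  1.3] w 0.0666 q [-0.93  0.71  1.16 -0.    1.27  0.47]
shift mm [-1.  -1.3 99.1] turn deg [0. 0. 0.] min rows 2.4
```

```bash
python3 -m jog '[[0.22,-0.001,-0.001,0.035,0,0,0],[0.22,0,0,0.035,0,0,0],[0.22,0,0,0.02,0,0,0],[0.22,0,0,0.007,0,0,0],[0.22,0,0,0,0,0,0]]' 50 && python3 -m jog '[[1,0,0,0,0,0,0],[1,0,0,0,0,0,0],[1,0,0,0,0,0,0],[1,0,0,0,0,0,0]]' && python3 -m jog '[[1,0,0,0,0,0,0],[1,0,0,-0.03,0,0,0],[1,0,0,-0.04,0,0,0],[1,0,0,-0.04,0,0,0],[1,0,0,-0.04,0,0,0]]' && python3 -m jog '[[1,0,0,-0.04,0,0,0],[1,0,0,-0.04,0,0,0],[1,0,0,-0.01,0,0,0]]' && python3 - <<'E'
from h import *
st(); go((.669,-.0135,.26),down(-92))
E
```

```text
clock: 17.9
tool_pos: [0.4813, -0.4556, 0.0276]
tool_rot: [3.129, 0.266, 0.001]
contact_force: [-0.2, 0.0, -0.0]
grip_width: 0.0665
clock: 18.23
tool_pos: [0.4819, -0.4564, 0.0297]
tool_rot: [3.125, 0.266, 0.005]
contact_force: [-0.0, 0.2, 7.9]
grip_width: 0.0471
clock: 18.65
tool_pos: [0.4807, -0.4549, 0.1798]
tool_rot: [3.128, 0.266, 0.002]
contact_force: [-0.2, -1.2, -0.6]
grip_width: 0.0471
clock: 18.9
tool_pos: [0.4815, -0.4559, 0.2756]
tool_rot: [3.119, 0.266, 0.011]
contact_force: [0.1, 0.9, -0.1]
grip_width: 0.0471
t 18.9 pos [ 0.4815 -0.4559  0.2756] z [ 0.008 -0.011 -1.   ] y [ 0.169 -0.986  0.012] F [ 0.1  0.9 -0.1] w 0.0471 q [-0.93  0.61  0.94  0.    1.58  0.47]
shift mm [ 259.6 -404.5   12.4] turn deg [ 0.65 -0.42 11.75] min rows 11.5
```

```bash
python3 -m jog '[[1,0.0216,-0.0337,0,0,0,0],[1,0.0216,-0.0337,0,0,0,0],[1,0.0216,-0.0337,0,0,0,0],[1,0.0216,-0.0337,0,0,0,0],[1,0.0216,-0.0337,0,0,0,0]]' && python3 -m jog '[[1,0.0216,-0.0337,0,0,0,0],[1,0.0216,-0.0337,0,0,0,0],[1,0.0216,-0.0337,0,0,0,0],[1,0.0216,-0.0337,0,0,0,0],[1,0.0216,-0.0337,0,0,0,0]]' && python3 -m jog '[[1,0.0216,-0.0337,0,0,0,0],[1,0.0216,-0.0337,0,0,0,0],[1,0,0,0,0,0,6],[1,0,0,0,0,0,5.7],[1,0,0,0,0,0,0]]' && python3 - <<'E'
from h import *
st(); go((.669,-.0135,.125),down(-92))
E
```

```text
clock: 19.32
tool_pos: [0.559, -0.2688, 0.2675]
tool_rot: [3.129, 0.266, 0.002]
contact_force: [-0.1, 0.1, -1.1]
grip_width: 0.0471
clock: 19.73
tool_pos: [0.6369, -0.0843, 0.2675]
tool_rot: [3.129, 0.267, 0.003]
contact_force: [0.1, -0.8, -0.0]
grip_width: 0.0469
clock: 20.15
tool_pos: [0.6677, -0.0117, 0.2671]
tool_rot: [3.141, -0.057, 0.002]
contact_force: [0.1, -0.8, 0.1]
grip_width: 0.047
t 20.15 pos [ 0.6677 -0.0117  0.2671] z [ 0.001 -0.    -1.   ] y [-0.036 -0.999  0.   ] F [ 0.1 -0.8  0.1] w 0.047 q [-0.19  0.63  0.92 -0.    1.58  1.41]
shift mm [  1.1   1.7 142.1] turn deg [ 0.02 -0.08 -0.09] min rows 3.4
```

```bash
python3 -m jog '[[1,0.001,0.001,0.035,0,0,0],[1,0,0,0.04,0,0,0],[1,0,0,0.035,0,0,0],[1,0,0,0.02,0,0,0],[1,0,0,0.01,0,0,0]]' && python3 -m jog '[[1,0,0,0.004,0,0,0],[1,0,0,0,0,0,0],[0.3,0,0,0,0,0,0],[0.3,0,0,0,0,0,0],[0.3,0,0,0,0,0,0]]' && python3 -m jog '[[0.3,0,0,-0.02,0,0,0],[0.3,0,0,-0.035,0,0,0],[0,0,0,-0.04,0,0,0],[0,0,0,-0.04,0,0,0],[0,-0.02,0.04,0,0,0,0]]' && python3 -m jog '[[0,-0.04,0.04,0,0,0,0],[0,-0.03,0.03,0,0,0,0],[0,-0.02,0,0,0,0,0],[0,0,0,0,0,0,0]]'; python3 - <<'E'
from h import *
s=st(); i=optics.camera_info("wrist"); w=optics.read_camera("wrist"); t=optics.read_camera("top")
np.savez("w9.npz",**i); cv2.imwrite("pics/w9.png",w);cv2.imwrite("pics/t9.png",t)
go((.603,-.13,.16),down(-92))
E
```

```text
clock: 20.57
tool_pos: [0.6673, -0.0138, 0.1234]
tool_rot: [-3.14, 0.05, 0.006]
contact_force: [0.1, 0.4, -0.6]
grip_width: 0.0469
clock: 20.98
tool_pos: [0.6691, -0.0138, 0.1232]
tool_rot: [3.141, -0.053, 0.003]
contact_force: [0.0, -0.1, -0.1]
grip_width: 0.0597
clock: 21.4
tool_pos: [0.653, -0.0465, 0.2676]
tool_rot: [3.139, -0.043, 0.029]
contact_force: [0.5, -0.8, 1.7]
grip_width: 0.0855
clock: 21.73
tool_pos: [0.5653, -0.1076, 0.2584]
tool_rot: [3.141, -0.057, 0.001]
contact_force: [0.1, 0.3, 0.8]
grip_width: 0.0853
t 21.73 pos [ 0.5653 -0.1076  0.2584] z [ 0. -0. -1.] y [-0.036 -0.999  0.   ] F [0.1 0.3 0.8] w 0.0853 q [-0.39  0.41  1.29 -0.    1.44  1.22]
shift mm [35.7 22.1 98.2] turn deg [ 0.02 -0.1   0.03] min rows 2.6
```

View pics/w9.png

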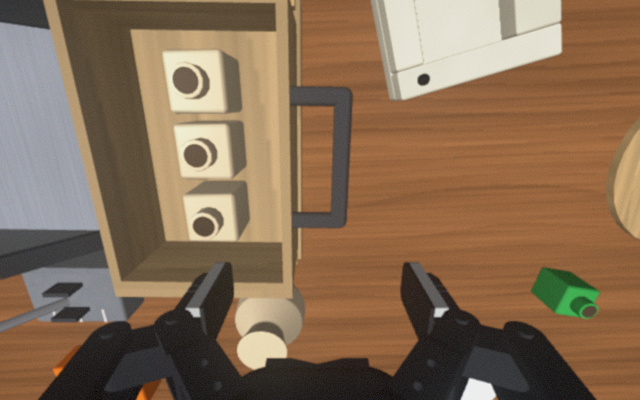

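```bash
python3 - <<'E'
from h import *
w=cv2.imread("pics/w9.png")
print(w[150:156,320:360].mean((0,2)).round().astype(int))
print(w[205:235,310:316].mean((1,2)).round().astype(int))
i=dict(np.load("w9.npz"))
for c in [(344,92),(338,222),(341,155)]: print(back(i,c,.168).round(4))
w=cv2.imread("pics/w2.png")  # lever grip cylinder profile
print(w[270:280,300:360:2].mean((0,2)).round().astype(int))
cv2.imwrite("pics/c10.png",cv2.resize(cv2.imread("pics/w9.png")[70:240,280:370],(450,600),interpolation=cv2.INTER_CUBIC)) if 0 else 0
E
```

```text
[110 109 110 109 110 112 110 110 111 110 112 107  90  79  76  78  76  78
  79  79  79  78  76  79  78  77  73  68  61  70  98 110 112 111 111 111
 111 112 113 112]
[104 105 105 106 105 104  93  70  64  71  75  76  79  80  79  81  79  79
  80  80  79  78  79  95 109 110 110 110 113 111]
[ 0.6554 -0.1316  0.168 ]
[ 0.5523 -0.1258  0.168 ]
[ 0.6091 -0.1289  0.168 ]
[116 115 115 117  79  39  41  42  43  43  43  44  44  44  46  46  46  48
  48  47  46  43  39  37  36  50 110 116  78  42]
```

```bash
python3 -m jog '[[0,0.01,0.01,-0.03,0,0,0],[0,0.01,0.01,-0.03,0,0,0],[0,0.01,0.01,-0.03,0,0,0],[0,0.01,0.01,-0.03,0,0,0],[0,0,0,0,7,0,0]]' && python3 -m jog '[[0,0,0,0,7,0,0],[0,0,0,0,7,0,0],[0,0,0,0,7,0,0],[0,0,0,0,7,0,0],[0,0,0,0,7,0,0]]' && python3 - <<'E'
from h import *
st()
E
python3 -m jog '[[0,0,0,0,7,0,0],[0,0,0,0,7,0,0],[0,0,0,0,7,0,0],[0,0,0,0,7,0,0],[0,0,0,0,0,0,0]]' ; python3 - <<'E'
from h import *
s=st(); print(list(s["q"]),list(s["tool_pos"]),list(s["tool_rot"]))
E
```

```text
clock: 22.25
tool_pos: [0.609, -0.146, 0.3835]
tool_rot: [-3.024, 0.042, -0.019]
contact_force: [0.3, 1.1, 0.2]
grip_width: 0.0853
clock: 22.67
tool_pos: [0.6072, -0.1478, 0.3775]
tool_rot: [-2.403, 0.038, -0.017]
contact_force: [1.4, 1.0, -0.6]
grip_width: 0.0854
t 22.67 pos [ 0.6072 -0.1478  0.3775] z [ 0.023  0.672 -0.74 ] y [-0.023 -0.739 -0.673] F [ 1.4  1.  -0.6] w 0.0854 q [-0.66  0.67  0.75  0.68  2.09  1.18]
clock: 23.08
tool_pos: [0.607, -0.1489, 0.3728]
tool_rot: [-1.91, 0.038, -0.017]
contact_force: [-0.5, -0.3, -1.8]
grip_width: 0.0851
t 23.08 pos [ 0.607  -0.1489  0.3728] z [ 0.031  0.942 -0.333] y [-0.018 -0.333 -0.943] F [-0.5 -0.3 -1.8] w 0.0851 q [-0.74  0.78  0.83  1.11  2.21  1.26]
[np.float64(-0.7399041824890408), np.float64(0.7825771338922978), np.float64(0.8275292768318996), np.float64(1.1084995465000294), np.float64(2.2132466063467398), np.float64(1.2561199852397331)] [np.float64(0.6069913142090897), np.float64(-0.1489424780953644), np.float64(0.37284999064566315)] [np.float64(-1.910213007571023), np.float64(0.03813929755324238), np.float64(-0.016906767248678102)]
```

```bash
cat >kin.py <<'E'
from h import *
from scipy.optimize import least_squares
D=[([.15,.08,1.55,0,1.51,1.76],[.4061,.1807,.3208]),([-.85,.34,1.42,0,1.39,.52],[.4356,-.3209,.2491]),([-.93,.71,1.16,0,1.27,.47],[.4825,-.456,.1251]),
([-.19,.63,.92,0,1.58,1.41],[.6677,-.0117,.2671]),([-.39,.41,1.29,0,1.44,1.22],[.5653,-.1076,.2584]),([-.66,.56,1.24,0,1.34,.32],[.5526,-.2838,.1907]),([.44,.4,1.66,0,1.09,2.04],[.4074,.3173,.1308]),
([-1.38837,.313405,1.498425,0,1.331,-.22342],[.20721,-.4821,.23076]),([-.66,.67,.75,.68,2.09,1.18],[.6072,-.1478,.3775]),([-.7399,.78258,.82753,1.1085,2.21325,1.25612],[.60699,-.14894,.37285])]
def fk(q,p):
    L1,L2,a0,h,d,Lt,s,a3,a5,e5=p
    r1=R.from_euler("z",q[0]); r2=r1*R.from_euler("y",q[1]); r3=r1*R.from_euler("y",q[1]+q[2])
    r4=r3*R.from_euler("z",s*q[3]); r5=r4*R.from_euler("y",q[4]); r6=r5*R.from_euler("z",q[5]+np.pi/2)
    pos=np.array([0,0,h])+r1.apply([a0,d,0])+r2.apply([0,0,L1])+r3.apply([a3,0,L2])+r4.apply([0,a5,0])+r5.apply([e5,0,0])+r6.apply([0,0,Lt])
    return pos,r6
def fit():
    best=None
    for s in (1,-1):
        f=lambda v:np.concatenate([fk(q,np.r_[v[:6],s,v[6:]])[0]-t for q,t in D]+[1e-3*v[6:]])
        o=least_squares(f,[.45,.45,0,.3,.117,.25,0,0,0])
        if best is None or o.cost<best[0]: best=(o.cost,np.r_[o.x[:6],s,o.x[6:]],o.fun)
    return best
LO=np.array([-2.94,-.97,.19,-1.23,.02,-2.88]);HI=np.array([2.94,2.17,2.56,4.37,3.11,2.88])
def ik(p,pos,rot,q0):
    f=lambda q:np.r_[fk(q,p)[0]-pos,.3*(rot.inv()*fk(q,p)[1]).as_rotvec(),1e-4*(q-q0)]
    o=least_squares(f,np.clip(q0,LO+.01,HI-.01),bounds=(LO,HI)); return o.x,np.linalg.norm(o.fun[:6])
E
python3 - <<'E'
from kin import *
c,p,r=fit(); print(c,p.round(3)); print("max res",abs(r[:-3]).max())
q=D[-1][0]; print(fk(q,p)[1].as_rotvec()); np.save("p.npy",p)
yaw=np.radians(-2.5); S=R.from_euler("z",yaw)
H=np.array([.604,-.125,.165]); base=S*R.from_matrix(np.c_[[1,0,0],[0,0,-1],[0,1,0]])  # tool x=+x, y=-z, z=+y
q=np.array(D[-1][0])
for fi in range(0,131,10):
    a=np.radians(fi)
    if fi<=90: v=np.array([-200*np.cos(a)+65*np.sin(a),200*np.sin(a)+65*np.cos(a)])
    else: b=a-np.pi/2; v=np.array([57*np.cos(b)+200*np.sin(b)+8,-57*np.sin(b)+200*np.cos(b)])
    d=(v-[-200,65])/1000; rot=S*R.from_euler("x",-a)*R.from_matrix(np.c_[[1,0,0],[0,0,-1],[0,1,0]])
    g=H+S.apply([0,d[0],d[1]]); tcp=g+rot.apply([0,0,.019])
    q,e=ik(p,tcp,rot,q); print(fi,g.round(3),q.round(2),round(e,4))
E
```

```text
1.7366777711954995e-05 [ 0.439  0.391 -0.009  0.192  0.106  0.251  1.     0.035  0.009 -0.015]
max res 0.0024831385586632226
[-1.91020931  0.03813473 -0.01689858]
0 [ 0.604 -0.125  0.165] [-0.71  1.03  1.14  1.15  2.11  0.85] 0.0
10 [ 0.605 -0.111  0.199] [-0.69  0.91  1.17  1.06  2.02  0.88] 0.0
20 [ 0.605 -0.091  0.229] [-0.65  0.79  1.19  0.97  1.93  0.93] 0.0
30 [ 0.607 -0.066  0.256] [-0.6   0.69  1.21  0.87  1.85  0.99] 0.0
40 [ 0.608 -0.037  0.278] [-0.52  0.6   1.21  0.76  1.76  1.07] 0.0
50 [ 0.609 -0.004  0.295] [-0.43  0.54  1.19  0.64  1.69  1.17] 0.0
60 [0.611 0.031 0.306] [-0.33  0.5   1.17  0.5   1.62  1.27] 0.0
70 [0.612 0.067 0.31 ] [-0.21  0.48  1.14  0.34  1.58  1.4 ] 0.0
80 [0.614 0.104 0.308] [-0.08  0.5   1.09  0.17  1.56  1.53] 0.0
90 [0.616 0.14  0.3  ] [0.04 0.54 1.04 0.   1.56 1.65] 0.0
100 [0.617 0.174 0.287] [ 0.16  0.6   0.97 -0.17  1.6   1.77] 0.0
110 [0.618 0.205 0.268] [ 0.26  0.69  0.9  -0.33  1.66  1.86] 0.0
120 [0.62  0.232 0.245] [ 0.35  0.79  0.82 -0.49  1.73  1.93] 0.0
130 [0.621 0.255 0.217] [ 0.42  0.9   0.73 -0.63  1.81  1.98] 0.0
```

```bash
python3 - <<'E'
from kin import *
rot=R.from_euler("z",-2.5,degrees=True)*R.from_matrix(np.c_[[1,0,0],[0,0,-1],[0,1,0]])
st(); go((.600,-.20,.3),rot); go((.600,-.20,.165),rot)
E
```

```text
t 23.08 pos [ 0.607  -0.1489  0.3728] z [ 0.031  0.942 -0.333] y [-0.018 -0.333 -0.943] F [-0.5 -0.3 -1.8] w 0.0851 q [-0.74  0.78  0.83  1.11  2.21  1.26]
shift mm [ -4.7  85.8 -24. ] turn deg [19.47  0.56 -0.31] min rows 2.7
shift mm [ -3.7 213.1  20.9] turn deg [19.47  0.56 -0.31] min rows 5.1
```

```bash
python3 -m jog '[[0.5,-0.003,0.03,-0.012,0,0,0],[0.5,-0.002,0.03,-0.012,0,0,0],[0.5,0,0.026,0,0,0,0],[0.5,0,0,0,6.5,0.2,-0.1],[0.5,0,0,0,6.5,0.2,-0.1]]' && python3 -m jog '[[0.5,0,0,0,6.5,0.2,-0.1],[0.5,0,0.03,0,0,0,0],[0.5,0,0.03,0,0,0,0],[0.5,0,0.02,0,0,0,0],[0.5,0,0,0,0,0,0]]' && python3 - <<'E'
from kin import *
rot=R.from_euler("z",-2.5,degrees=True)*R.from_matrix(np.c_[[1,0,0],[0,0,-1],[0,1,0]])
st(); go((.600,-.20,.165),rot)
i=optics.camera_info("wrist"); w=optics.read_camera("wrist"); np.savez("w11.npz",**i); cv2.imwrite("pics/w11.png",w)
E
```

```text
clock: 23.5
tool_pos: [0.6002, -0.1994, 0.3047]
tool_rot: [-1.694, 0.028, -0.034]
contact_force: [-0.4, 1.0, 1.3]
grip_width: 0.0425
clock: 23.92
tool_pos: [0.6005, -0.1991, 0.2207]
tool_rot: [-1.579, 0.031, -0.034]
contact_force: [-0.3, 1.3, -0.1]
grip_width: 0.0424
t 23.92 pos [ 0.6005 -0.1991  0.2207] z [ 0.041  0.999 -0.009] y [ 0.002 -0.009 -1.   ] F [-0.3  1.3 -0.1] w 0.0424 q [-0.81  1.07  0.9   1.2   2.26  1.03]
shift mm [-0.6 55.7 -0.4] turn deg [0.49 0.15 0.11] min rows 1.3
```

View pics/w11.png

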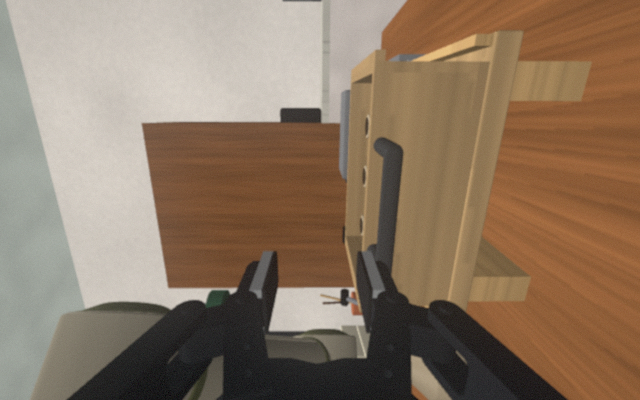

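```bash
python3 - <<'E'
from kin import *
i=dict(np.load("w11.npz")); T=i["world_to_cam"]; c=-T[:3,:3].T@T[:3,3]
for px in [(387,150),(392,195),(387,240)]:
    d=T[:3,:3].T@np.linalg.solve(i["K"],[*px,1]); print([(c+d*(y-c[1])/d[1]).round(4) for y in (-.136,-.129)])
E
```

```text
[array([ 0.6553, -0.136 ,  0.1697]), array([ 0.6546, -0.129 ,  0.168 ])]
[array([ 0.6225, -0.136 ,  0.1637]), array([ 0.6207, -0.129 ,  0.1618])]
[array([ 0.5867, -0.136 ,  0.165 ]), array([ 0.5836, -0.129 ,  0.1631])]
```

```bash
python3 -m jog '[[0.5,0,0.028,0,0.4,0,0],[0.5,0,0.028,0,0,0,0],[0.5,0,0,0.03,0,0,0],[0.5,0,0,0.03,0,0,0],[0.5,0,0,0,0,0,0]]' 60 && python3 -m jog '[[0.5,0,0,0.015,0,0,0],[0.5,0,0,0.014,0,0,0],[0.5,0,0,0,0,0,0]]' && python3 - <<'E'
from h import *
st()
E
python3 -m jog '[[1,0,0,0,0,0,0],[1,0,0,0,0,0,0],[1,0,0,0,0,0,0],[1,0,0,0,0,0,0],[1,0,0,0,0,0,0]]'; python3 - <<'E'
from h import *
st()
E
```

```text
clock: 24.38
tool_pos: [0.6039, -0.1361, 0.17]
tool_rot: [-1.575, 0.023, -0.036]
contact_force: [0.1, 0.3, 0.3]
grip_width: 0.0424
clock: 24.63
tool_pos: [0.6051, -0.1096, 0.1705]
tool_rot: [-1.576, 0.024, -0.039]
contact_force: [0.6, 0.3, 0.2]
grip_width: 0.0427
t 24.63 pos [ 0.6051 -0.1096  0.1705] z [ 0.04   0.999 -0.005] y [ 0.01  -0.006 -1.   ] F [0.6 0.3 0.2] w 0.0427 q [-0.72  1.04  1.12  1.15  2.12  0.85]
clock: 25.05
tool_pos: [0.6045, -0.1124, 0.1683]
tool_rot: [-1.573, 0.029, -0.04]
contact_force: [0.7, -3.3, -2.3]
grip_width: 0.0114
t 25.05 pos [ 0.6045 -0.1124  0.1683] z [ 0.044  0.999 -0.002] y [ 0.007 -0.003 -1.   ] F [ 0.7 -3.3 -2.3] w 0.0114 q [-0.72  1.04  1.12  1.15  2.12  0.85]
```

```bash
python3 -m jog '[[1,0,0.003,0.002,0,0,0],[1,0,0,0,0,0,0]]' && python3 -m jog '[[1,0,0,0.003,0,0,0],[1,0,0,0,0,0,0]]' && python3 -m jog '[[1,0,0,0.003,0,0,0],[1,0,0,0,0,0,0]]' && python3 -m jog '[[1,0,0,0.003,0,0,0],[1,0,0,0,0,0,0]]'&& python3 -m jog '[[1,0,0,0.003,0,0,0],[1,0,0,0,0,0,0]]'
```

```text
clock: 25.22
tool_pos: [0.6045, -0.1099, 0.1652]
tool_rot: [-1.572, 0.029, -0.04]
contact_force: [0.0, -4.1, -0.9]
grip_width: 0.0116
clock: 25.38
tool_pos: [0.6046, -0.1063, 0.1653]
tool_rot: [-1.572, 0.029, -0.039]
contact_force: [-1.2, -1.4, -2.1]
grip_width: 0.012
clock: 25.55
tool_pos: [0.6048, -0.1031, 0.1653]
tool_rot: [-1.572, 0.028, -0.039]
contact_force: [0.2, -1.0, -3.0]
grip_width: 0.0121
clock: 25.72
tool_pos: [0.6049, -0.1018, 0.1664]
tool_rot: [-1.572, 0.028, -0.042]
contact_force: [-1.2, -12.6, 1.8]
grip_width: 0.0123
clock: 25.88
tool_pos: [0.605, -0.1012, 0.1677]
tool_rot: [-1.573, 0.028, -0.047]
contact_force: [-3.4, -29.7, 7.1]
grip_width: 0.0118
```

```bash
cat > chk.py <<'E'
from h import *
s=st(); r=R.from_rotvec(s["tool_rot"]); z=r.as_matrix()[:,2]
print("phi",round(np.degrees(np.arctan2(-z[2],z[1])),1),"pivot",(s["tool_pos"]-r.apply([0,-.065,-.181])).round(4),"M",s["torque"].round(2))
E
python3 -m jog '[[1,0,0,-0.0045,0,0,0],[1,0,0,0,0,0,0]]' 80 && python3 chk.py && python3 -m jog '[[1,0,-0.00783,0.00301,-2.5,0,0],[1,0,-0.00783,0.00301,-2.5,0,0]]' && python3 chk.py && python3 -m jog '[[1,0,-0.00783,0.00301,-2.5,0,0],[1,0,-0.00783,0.00301,-2.5,0,0],[1,0,0,0,0,0,0]]' && python3 chk.py
```

```text
clock: 26.05
tool_pos: [0.6048, -0.1028, 0.1655]
tool_rot: [-1.572, 0.029, -0.04]
contact_force: [-0.5, -3.7, -1.4]
grip_width: 0.0113
t 26.05 pos [ 0.6048 -0.1028  0.1655] z [ 0.044  0.999 -0.002] y [ 0.007 -0.002 -1.   ] F [-0.5 -3.7 -1.4] w 0.0113 q [-0.71  1.04  1.14  1.15  2.1   0.84]
phi 0.1 pivot [0.6133 0.0779 0.1001] M [-0.4   0.09  0.05]
clock: 26.22
tool_pos: [0.6052, -0.0962, 0.1805]
tool_rot: [-1.66, 0.032, -0.039]
contact_force: [1.4, -6.5, -1.0]
grip_width: 0.0113
t 26.22 pos [ 0.6052 -0.0962  0.1805] z [ 0.045  0.995 -0.09 ] y [ 0.002 -0.09  -0.996] F [ 1.4 -6.5 -1. ] w 0.0113 q [-0.7   0.97  1.16  1.1   2.06  0.86]
phi 5.2 pivot [0.6135 0.0781 0.0995] M [-0.45  0.11 -0.24]
clock: 26.47
tool_pos: [0.6057, -0.0872, 0.1981]
tool_rot: [-1.751, 0.029, -0.04]
contact_force: [0.2, -5.0, 1.4]
grip_width: 0.0113
t 26.47 pos [ 0.6057 -0.0872  0.1981] z [ 0.043  0.983 -0.18 ] y [ 0.003 -0.18  -0.984] F [ 0.2 -5.   1.4] w 0.0113 q [-0.69  0.91  1.17  1.06  2.01  0.87]
phi 10.4 pivot [0.6137 0.079  0.1017] M [-0.35  0.12 -0.05]
```

```bash
python3 -m jog '[[1,0,-0.00783,0.00301,-2.5,0,0],[1,0,-0.00783,0.00301,-2.5,0,0],[1,0,-0.00783,0.00301,-2.5,0,0],[1,0,-0.00783,0.00301,-2.5,0,0],[1,0,0,0,0,0,0]]' && python3 chk.py && python3 -m jog '[[1,0,-0.00783,0.00301,-2.5,0,0],[1,0,-0.00783,0.00301,-2.5,0,0],[1,0,-0.00783,0.00301,-2.5,0,0],[1,0,-0.00783,0.00301,-2.5,0,0],[1,0,0,0,0,0,0]]' && python3 chk.py; python3 -c "
from h import *
t=optics.read_camera('top');s=optics.read_camera('side');w=optics.read_camera('wrist')
cv2.imwrite('pics/c12.png',np.vstack([np.hstack([cv2.resize(t[80:280,80:400],(400,250)),cv2.resize(s[80:240,230:486],(400,250))]),cv2.resize(w,(400,250)).repeat(2,1)[:, :800]*0+np.hstack([cv2.resize(w,(400,250))]*2)]))"
```

```text
clock: 26.88
tool_pos: [0.6063, -0.0679, 0.2252]
tool_rot: [-1.924, 0.033, -0.038]
contact_force: [0.8, -9.9, 6.2]
grip_width: 0.0111
t 26.88 pos [ 0.6063 -0.0679  0.2252] z [ 0.043  0.937 -0.346] y [-0.005 -0.346 -0.938] F [ 0.8 -9.9  6.2] w 0.0111 q [-0.65  0.79  1.2   0.97  1.93  0.92]
phi 20.3 pivot [0.6138 0.0792 0.1016] M [-0.12  0.07 -0.37]
clock: 27.3
tool_pos: [0.6072, -0.0443, 0.2485]
tool_rot: [-2.097, 0.038, -0.036]
contact_force: [1.9, -9.2, 9.0]
grip_width: 0.0113
t 27.3 pos [ 0.6072 -0.0443  0.2485] z [ 0.041  0.864 -0.502] y [-0.013 -0.502 -0.865] F [ 1.9 -9.2  9. ] w 0.0113 q [-0.6   0.69  1.21  0.87  1.84  0.98]
phi 30.2 pivot [0.6138 0.0794 0.1014] M [ 0.09  0.01 -0.39]
```

View pics/c12.png

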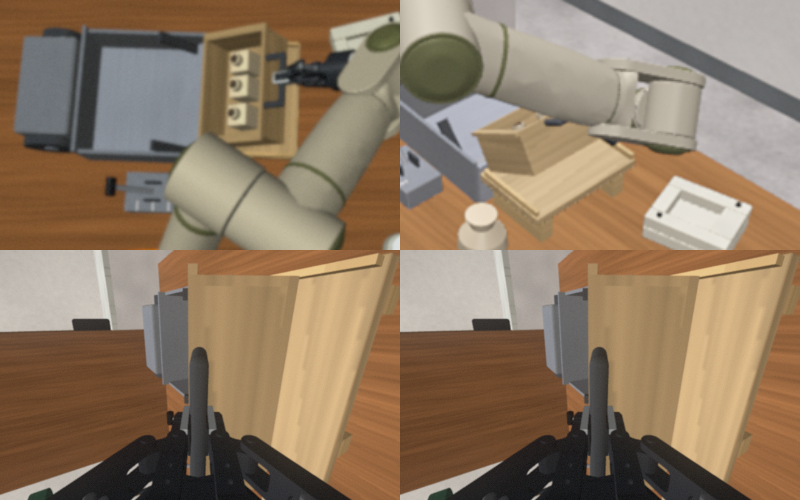

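```bash
python3 -m jog '[[1,0,-0.00783,0.00301,-2.5,0,0],[1,0,-0.00783,0.00301,-2.5,0,0],[1,0,-0.00783,0.00301,-2.5,0,0],[1,0,-0.00783,0.00301,-2.5,0,0],[1,0,0,0,0,0,0]]' && python3 -m jog '[[1,0,-0.00783,0.00301,-2.5,0,0],[1,0,-0.00783,0.00301,-2.5,0,0],[1,0,-0.00783,0.00301,-2.5,0,0],[1,0,-0.00783,0.00301,-2.5,0,0],[1,0,0,0,0,0,0]]' && python3 chk.py;  python3 -m jog '[[1,0,-0.00783,0.00301,-2.5,0,0],[1,0,-0.00783,0.00301,-2.5,0,0],[1,0,-0.00783,0.00301,-2.5,0,0],[1,0,-0.00783,0.00301,-2.5,0,0],[1,0,0,0,0,0,0]]' && python3 chk.py
```

```text
clock: 27.87
tool_pos: [0.6082, -0.0166, 0.2675]
tool_rot: [-2.271, 0.042, -0.033]
contact_force: [1.9, -7.2, 11.7]
grip_width: 0.0114
clock: 28.28
tool_pos: [0.6092, 0.0139, 0.2808]
tool_rot: [-2.445, 0.047, -0.027]
contact_force: [5.2, -6.5, 10.5]
grip_width: 0.011
t 28.28 pos [0.6092 0.0139 0.2808] z [ 0.032  0.641 -0.767] y [-0.026 -0.767 -0.641] F [ 5.2 -6.5 10.5] w 0.011 q [-0.43  0.53  1.2   0.64  1.68  1.16]
phi 50.1 pivot [0.6133 0.08   0.1003] M [-0.17 -0.52 -0.58]
clock: 28.7
tool_pos: [0.6108, 0.0461, 0.2898]
tool_rot: [-2.619, 0.051, -0.025]
contact_force: [2.1, -4.3, 12.3]
grip_width: 0.0112
t 28.7 pos [0.6108 0.0461 0.2898] z [ 0.028  0.498 -0.867] y [-0.032 -0.866 -0.499] F [ 2.1 -4.3 12.3] w 0.0112 q [-0.33  0.49  1.18  0.5   1.62  1.27]
phi 60.1 pivot [0.6138 0.08   0.1006] M [ 0.04 -0.19 -0.25]
```

```bash
python3 -m jog '[[1,0,-0.00783,0.00301,-2.5,0,0],[1,0,-0.00783,0.00301,-2.5,0,0],[1,0,-0.00783,0.00301,-2.5,0,0],[1,0,-0.00783,0.00301,-2.5,0,0],[1,0,0,0,0,0,0]]' && python3 -m jog '[[1,0,-0.00783,0.00301,-2.5,0,0],[1,0,-0.00783,0.00301,-2.5,0,0],[1,0,-0.00783,0.00301,-2.5,0,0],[1,0,-0.00783,0.00301,-2.5,0,0],[1,0,0,0,0,0,0]]' && python3 chk.py;  python3 -m jog '[[1,0,-0.00783,0.00301,-2.5,0,0],[1,0,-0.00783,0.00301,-2.5,0,0],[1,0,-0.00783,0.00301,-2.5,0,0],[1,0,-0.00783,0.00301,-2.5,0,0],[1,0,0,0,0,0,0]]' && python3 chk.py
```

```text
clock: 29.12
tool_pos: [0.6125, 0.0799, 0.2933]
tool_rot: [-2.793, 0.055, -0.023]
contact_force: [3.0, -1.5, 17.4]
grip_width: 0.0115
clock: 29.53
tool_pos: [0.6143, 0.1139, 0.2908]
tool_rot: [-2.967, 0.058, -0.021]
contact_force: [4.0, 2.1, 20.5]
grip_width: 0.0112
t 29.53 pos [0.6143 0.1139 0.2908] z [ 0.018  0.173 -0.985] y [-0.038 -0.984 -0.173] F [ 4.   2.1 20.5] w 0.0112 q [-0.08  0.49  1.1   0.17  1.55  1.53]
phi 80.0 pivot [0.6151 0.0812 0.1012] M [ 0.65 -0.58 -0.21]
clock: 29.95
tool_pos: [0.6161, 0.1469, 0.2827]
tool_rot: [-3.14, 0.062, -0.02]
contact_force: [5.1, 5.8, 22.4]
grip_width: 0.0114
t 29.95 pos [0.6161 0.1469 0.2827] z [ 0.013  0.    -1.   ] y [-0.039 -0.999 -0.001] F [ 5.1  5.8 22.4] w 0.0114 q [ 0.05  0.53  1.05 -0.    1.55  1.66]
phi 90.0 pivot [0.6159 0.082  0.1017] M [ 0.82 -0.72 -0.09]
```

```bash
python3 -m jog '[[1,0,0,-0.002,0,0,0],[1,0,-0.00784,0.00266,-2.5,0,0],[1,0,-0.00784,0.00266,-2.5,0,0],[1,0,-0.00784,0.00266,-2.5,0,0],[1,0,-0.00784,0.00266,-2.5,0,0]]' && python3 chk.py; python3 -m jog '[[1,0,0,0,0,0,0],[1,0,-0.00784,0.00266,-2.5,0,0],[1,0,-0.00784,0.00266,-2.5,0,0],[1,0,-0.00784,0.00266,-2.5,0,0],[1,0,-0.00784,0.00266,-2.5,0,0]]' && python3 chk.py
```

```text
clock: 30.37
tool_pos: [0.6172, 0.1756, 0.2711]
tool_rot: [2.966, -0.063, 0.009]
contact_force: [5.5, 6.7, 16.9]
grip_width: 0.011
t 30.37 pos [0.6172 0.1756 0.2711] z [ 0.003 -0.174 -0.985] y [-0.043 -0.984  0.174] F [ 5.5  6.7 16.9] w 0.011 q [ 0.16  0.6   0.98 -0.17  1.59  1.78]
phi 100.0 pivot [0.6149 0.0802 0.1041] M [ 0.62 -0.8   0.26]
clock: 30.78
tool_pos: [0.6186, 0.2043, 0.2535]
tool_rot: [2.793, -0.059, 0.005]
contact_force: [7.8, 11.6, 17.9]
grip_width: 0.0114
t 30.78 pos [0.6186 0.2043 0.2535] z [-0.004 -0.341 -0.94 ] y [-0.042 -0.939  0.341] F [ 7.8 11.6 17.9] w 0.0114 q [ 0.27  0.69  0.91 -0.34  1.65  1.87]
phi 110.0 pivot [0.6152 0.0814 0.1055] M [ 0.89 -0.9   0.4 ]
```

```bash
python3 -m jog '[[1,0,0,-0.002,0,0,0],[1,0,-0.00784,0.00266,-2.5,0,0],[1,0,-0.00784,0.00266,-2.5,0,0],[1,0,-0.00784,0.00266,-2.5,0,0],[1,0,-0.00784,0.00266,-2.5,0,0]]' && python3 chk.py; python3 -m jog '[[1,0,0,0,0,0,0],[1,0,-0.00784,0.00266,-2.5,0,0],[1,0,-0.00784,0.00266,-2.5,0,0],[1,0,0,0,0,0,0]]' && python3 chk.py;  python3 -c "
from h import *
t=optics.read_camera('top');s=optics.read_camera('side');w=optics.read_camera('wrist')
cv2.imwrite('pics/c13.png',np.vstack([np.hstack([cv2.resize(t[80:280,80:400],(400,250)),cv2.resize(s[60:260,200:520],(400,250))]),np.hstack([cv2.resize(w,(400,250))]*2)]))"
```

```text
clock: 31.2
tool_pos: [0.6192, 0.2292, 0.2314]
tool_rot: [2.617, -0.055, -0.004]
contact_force: [6.8, 13.0, 13.5]
grip_width: 0.011
t 31.2 pos [0.6192 0.2292 0.2314] z [-0.014 -0.5   -0.866] y [-0.039 -0.865  0.5  ] F [ 6.8 13.  13.5] w 0.011 q [ 0.36  0.79  0.82 -0.49  1.72  1.94]
phi 120.0 pivot [0.6142 0.0825 0.1072] M [ 0.91 -0.65  0.64]
clock: 31.53
tool_pos: [0.6196, 0.2419, 0.2169]
tool_rot: [2.531, -0.049, -0.006]
contact_force: [10.7, 18.6, 13.4]
grip_width: 0.0112
t 31.53 pos [0.6196 0.2419 0.2169] z [-0.015 -0.573 -0.819] y [-0.034 -0.819  0.573] F [10.7 18.6 13.4] w 0.0112 q [ 0.4   0.85  0.78 -0.56  1.76  1.97]
phi 125.0 pivot [0.6147 0.085  0.1058] M [ 1.24 -1.07  0.92]
```

View pics/c13.png

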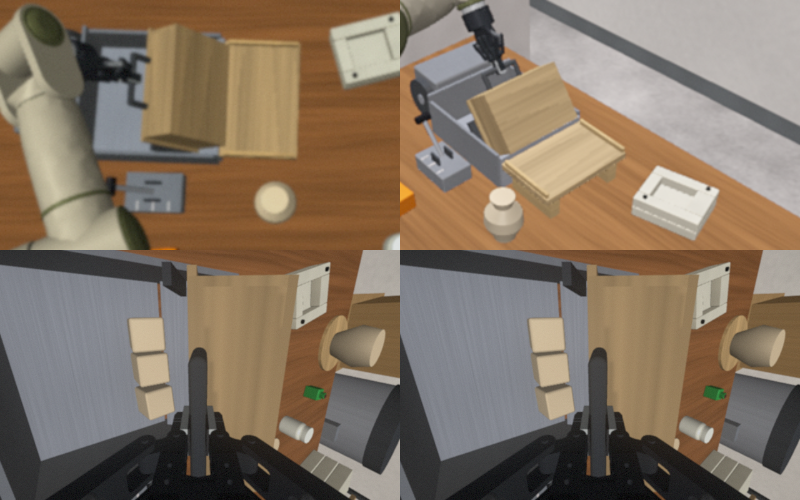

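```bash
python3 -m jog '[[1,-0.001,-0.001,-0.003,0,0,0],[1,0,0,0,0,0,0],[1,0,-0.00784,0.00266,-2.5,0,0],[1,0,0,0,0,0,0]]' && python3 chk.py; python3 -m jog '[[1,0,-0.00784,0.00266,-2.5,0,0],[1,0,0,0,0,0,0],[1,0,0,0,0,0,0],[1,0,0,0,0,0,0],[1,0,0,0,0,0,0]]' && python3 chk.py;  python3 -c "
from h import *
w=optics.read_camera('wrist'); cv2.imwrite('pics/w14.png',w); a=cv2.imread('pics/c13.png')[250:,:400]
b=cv2.resize(w,(400,250)); print(abs(a.astype(int)-b).mean(2)[50:180,100:185].mean())"
```

```text
clock: 32.02
tool_pos: [0.6183, 0.2473, 0.2109]
tool_rot: [2.485, -0.05, -0.014]
contact_force: [5.9, 10.6, 7.0]
grip_width: 0.0114
t 32.02 pos [0.6183 0.2473 0.2109] z [-0.022 -0.61  -0.792] y [-0.033 -0.792  0.61 ] F [ 5.9 10.6  7. ] w 0.0114 q [ 0.42  0.89  0.75 -0.6   1.78  1.98]
phi 127.6 pivot [0.6122 0.0855 0.1072] M [ 0.87 -0.57  0.52]
clock: 32.43
tool_pos: [0.6192, 0.2506, 0.2067]
tool_rot: [2.443, -0.053, -0.011]
contact_force: [5.9, 9.5, 11.2]
grip_width: 0.0114
t 32.43 pos [0.6192 0.2506 0.2067] z [-0.022 -0.643 -0.766] y [-0.036 -0.765  0.643] F [ 5.9  9.5 11.2] w 0.0114 q [ 0.43  0.91  0.73 -0.63  1.81  1.99]
phi 130.0 pivot [0.6129 0.0846 0.1099] M [ 0.52 -0.47  0.64]
22.621990950226245
```

View pics/w14.png

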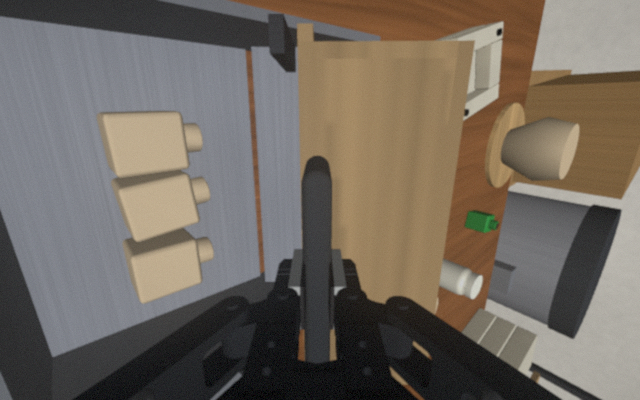

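```bash
python3 -m jog '[[1,0,0.00795,-0.00231,2.5,0,0],[1,0,0.00795,-0.00231,2.5,0,0],[1,0,0.00795,-0.00231,2.5,0,0],[1,0,0.00795,-0.00231,2.5,0,0],[1,0,0,0.001,0,0,0]]' && python3 chk.py; python3 -m jog '[[1,0,0.00795,-0.00231,2.5,0,0],[1,0,0.00795,-0.00231,2.5,0,0],[1,0,0.00795,-0.00231,2.5,0,0],[1,0,0.00795,-0.00231,2.5,0,0],[1,0,0,0,0,0,0]]' && python3 chk.py
```

```text
clock: 32.9
tool_pos: [0.618, 0.2287, 0.2335]
tool_rot: [2.621, -0.06, -0.008]
contact_force: [1.9, 15.6, 13.6]
grip_width: 0.0115
t 32.9 pos [0.618  0.2287 0.2335] z [-0.017 -0.497 -0.868] y [-0.041 -0.867  0.497] F [ 1.9 15.6 13.6] w 0.0115 q [ 0.36  0.79  0.82 -0.48  1.72  1.94]
phi 119.8 pivot [0.6123 0.0825 0.1088] M [ 1.35 -0.17  0.18]
clock: 33.32
tool_pos: [0.6169, 0.2037, 0.2555]
tool_rot: [2.795, -0.064, -0.003]
contact_force: [3.4, 7.7, 8.8]
grip_width: 0.0112
t 33.32 pos [0.6169 0.2037 0.2555] z [-0.01  -0.339 -0.941] y [-0.044 -0.94   0.339] F [3.4 7.7 8.8] w 0.0112 q [ 0.27  0.68  0.9  -0.33  1.65  1.87]
phi 109.8 pivot [0.6122 0.0813 0.1073] M [ 0.84 -0.27  0.16]
```

```bash
python3 -m jog '[[1,0,0.00795,-0.00231,2.5,0,0],[1,0,0.00795,-0.00231,2.5,0,0],[1,0,0.00795,-0.00231,2.5,0,0],[1,0,0.00795,-0.00231,2.5,0,0],[1,0,0,0.001,0,0,0]]' && python3 chk.py; python3 -m jog '[[1,0,0.00795,-0.00231,2.5,0,0],[1,0,0.00795,-0.00231,2.5,0,0],[1,0,0.00795,-0.00231,2.5,0,0],[1,0,0.00795,-0.00231,2.5,0,0],[1,0,0,0.001,0,0,0]]' && python3 chk.py
```

```text
clock: 33.73
tool_pos: [0.6156, 0.1756, 0.2725]
tool_rot: [2.969, -0.067, 0.003]
contact_force: [1.0, 7.0, 15.9]
grip_width: 0.0113
t 33.73 pos [0.6156 0.1756 0.2725] z [-0.002 -0.171 -0.985] y [-0.045 -0.984  0.17 ] F [ 1.   7.  15.9] w 0.0113 q [ 0.16  0.6   0.98 -0.17  1.6   1.78]
phi 99.8 pivot [0.6123 0.0808 0.1052] M [ 0.88 -0.12  0.06]
clock: 34.15
tool_pos: [0.6141, 0.145, 0.2846]
tool_rot: [-3.137, 0.07, -0.01]
contact_force: [-1.0, 5.3, 20.5]
grip_width: 0.0113
t 34.15 pos [0.6141 0.145  0.2846] z [ 0.006  0.003 -1.   ] y [-0.045 -0.999 -0.004] F [-1.   5.3 20.5] w 0.0113 q [0.05 0.53 1.05 0.   1.56 1.66]
phi 89.8 pivot [0.6123 0.0807 0.1034] M [0.93 0.27 0.03]
```

Now phase 1 back (90→0).

```bash
python3 -m jog '[[1,0,0.00796,-0.00266,2.5,0,0],[1,0,0.00796,-0.00266,2.5,0,0],[1,0,0.00796,-0.00266,2.5,0,0],[1,0,0.00796,-0.00266,2.5,0,0]]' && python3 -m jog '[[1,0,0.00796,-0.00266,2.5,0,0],[1,0,0.00796,-0.00266,2.5,0,0],[1,0,0.00796,-0.00266,2.5,0,0],[1,0,0.00796,-0.00266,2.5,0,0],[1,0,0,0,0,0,0]]' && python3 chk.py; python3 -m jog '[[1,0,0.00796,-0.00266,2.5,0,0],[1,0,0.00796,-0.00266,2.5,0,0],[1,0,0.00796,-0.00266,2.5,0,0],[1,0,0.00796,-0.00266,2.5,0,0],[1,0,0,0,0,0,0]]' && python3 chk.py;  python3 -m jog '[[1,0,0.00796,-0.00266,2.5,0,0],[1,0,0.00796,-0.00266,2.5,0,0],[1,0,0.00796,-0.00266,2.5,0,0],[1,0,0.00796,-0.00266,2.5,0,0],[1,0,0,0,0,0,0]]' && python3 chk.py
```

```text
clock: 34.48
tool_pos: [0.6124, 0.1141, 0.2923]
tool_rot: [-2.963, 0.062, -0.014]
contact_force: [0.1, 1.4, 10.3]
grip_width: 0.0114
clock: 34.9
tool_pos: [0.6108, 0.0785, 0.2947]
tool_rot: [-2.788, 0.062, -0.017]
contact_force: [-2.7, -0.3, 11.7]
grip_width: 0.0113
t 34.9 pos [0.6108 0.0785 0.2947] z [ 0.019  0.345 -0.938] y [-0.041 -0.937 -0.346] F [-2.7 -0.3 11.7] w 0.0113 q [-0.21  0.47  1.15  0.35  1.58  1.4 ]
phi 69.8 pivot [0.6116 0.08   0.1024] M [0.44 0.48 0.24]
clock: 35.32
tool_pos: [0.6091, 0.0448, 0.291]
tool_rot: [-2.613, 0.058, -0.02]
contact_force: [-3.7, -2.6, 11.3]
grip_width: 0.0109
t 35.32 pos [0.6091 0.0448 0.291 ] z [ 0.025  0.503 -0.864] y [-0.037 -0.863 -0.504] F [-3.7 -2.6 11.3] w 0.0109 q [-0.33  0.49  1.18  0.51  1.62  1.27]
phi 59.8 pivot [0.6113 0.0798 0.1019] M [0.24 0.49 0.34]
clock: 35.73
tool_pos: [0.6076, 0.0123, 0.2816]
tool_rot: [-2.438, 0.054, -0.023]
contact_force: [-4.1, -4.1, 7.9]
grip_width: 0.0113
t 35.73 pos [0.6076 0.0123 0.2816] z [ 0.031  0.646 -0.763] y [-0.033 -0.762 -0.647] F [-4.1 -4.1  7.9] w 0.0113 q [-0.44  0.53  1.21  0.65  1.69  1.16]
phi 49.7 pivot [0.6111 0.0796 0.1015] M [0.1  0.39 0.39]
```

```bash
python3 -m jog '[[1,0,0.00796,-0.00266,2.5,0,0],[1,0,0.00796,-0.00266,2.5,0,0],[1,0,0.00796,-0.00266,2.5,0,0],[1,0,0.00796,-0.00266,2.5,0,0]]' && python3 -m jog '[[1,0,0.00796,-0.00266,2.5,0,0],[1,0,0.00796,-0.00266,2.5,0,0],[1,0,0.00796,-0.00266,2.5,0,0],[1,0,0.00796,-0.00266,2.5,0,0],[1,0,0,0,0,0,0]]' && python3 chk.py; python3 -m jog '[[1,0,0.00796,-0.00266,2.5,0,0],[1,0,0.00796,-0.00266,2.5,0,0],[1,0,0.00796,-0.00266,2.5,0,0],[1,0,0.00796,-0.00266,2.5,0,0],[1,0,0,0,0,0,0]]' && python3 chk.py;  python3 -m jog '[[1,0,0.00796,-0.00266,2.5,0,0],[1,0,0.00796,-0.00266,2.5,0,0],[1,0,0,0,0,0,0]]' && python3 chk.py
```

```text
clock: 36.07
tool_pos: [0.6066, -0.0165, 0.2676]
tool_rot: [-2.264, 0.047, -0.029]
contact_force: [1.1, -3.0, 2.0]
grip_width: 0.0114
clock: 36.48
tool_pos: [0.6053, -0.0456, 0.2472]
tool_rot: [-2.087, 0.047, -0.032]
contact_force: [-1.1, -6.8, 6.0]
grip_width: 0.0114
t 36.48 pos [ 0.6053 -0.0456  0.2472] z [ 0.042  0.868 -0.494] y [-0.02  -0.494 -0.869] F [-1.1 -6.8  6. ] w 0.0114 q [-0.6   0.69  1.22  0.88  1.84  0.98]
phi 29.6 pivot [0.6117 0.0795 0.1013] M [-0.05  0.15  0.17]
clock: 36.9
tool_pos: [0.6044, -0.0693, 0.2233]
tool_rot: [-1.912, 0.043, -0.036]
contact_force: [-1.5, -9.6, 8.3]
grip_width: 0.0114
t 36.9 pos [ 0.6044 -0.0693  0.2233] z [ 0.046  0.941 -0.335] y [-0.012 -0.334 -0.942] F [-1.5 -9.6  8.3] w 0.0114 q [-0.66  0.79  1.2   0.97  1.93  0.92]
phi 19.6 pivot [0.612  0.0793 0.1015] M [0.17 0.09 0.15]
clock: 37.15
tool_pos: [0.6041, -0.0794, 0.21]
tool_rot: [-1.824, 0.04, -0.038]
contact_force: [0.3, -11.3, 6.1]
grip_width: 0.0111
t 37.15 pos [ 0.6041 -0.0794  0.21  ] z [ 0.047  0.967 -0.251] y [-0.008 -0.251 -0.968] F [  0.3 -11.3   6.1] w 0.0111 q [-0.68  0.85  1.19  1.02  1.97  0.89]
phi 14.6 pivot [0.6121 0.0793 0.1016] M [0.2  0.05 0.01]
```

```bash
python3 -m jog '[[1,0,0.00796,-0.00266,2.5,0,0],[1,0,0.00796,-0.00266,2.5,0,0],[1,0,0.00796,-0.00266,2.5,0,0],[1,0,0.00796,-0.00266,2.5,0,0],[1,0,0,0,0,0,0]]' && python3 chk.py; python3 -m jog '[[1,0,0.00796,-0.00266,2.5,0,0],[1,0,0.0064,-0.0022,2.0,0,0],[1,0,0,-0.003,0,0,0],[1,0,0,0,0,0,0]]' && python3 chk.py
```

```text
clock: 37.57
tool_pos: [0.6034, -0.0961, 0.1804]
tool_rot: [-1.649, 0.037, -0.04]
contact_force: [-0.1, -11.3, 3.6]
grip_width: 0.0115
t 37.57 pos [ 0.6034 -0.0961  0.1804] z [ 0.049  0.996 -0.079] y [ 0.    -0.079 -0.997] F [ -0.1 -11.3   3.6] w 0.0115 q [-0.71  0.97  1.17  1.11  2.06  0.85]
phi 4.5 pivot [0.6122 0.079  0.1014] M [0.16 0.03 0.01]
clock: 37.9
tool_pos: [0.6031, -0.1029, 0.1671]
tool_rot: [-1.576, 0.033, -0.038]
contact_force: [-0.6, -1.3, -1.7]
grip_width: 0.0112
t 37.9 pos [ 0.6031 -0.1029  0.1671] z [ 0.045  0.999 -0.005] y [ 0.003 -0.005 -1.   ] F [-0.6 -1.3 -1.7] w 0.0112 q [-0.71  1.03  1.14  1.14  2.1   0.84]
phi 0.3 pivot [0.6115 0.0776 0.1011] M [-0.6   0.01  0.08]
```

```bash
python3 -m jog '[[1,0,0.0015,-0.002,0.3,0,0],[1,0,0,-0.001,0,0,0],[1,0,0,0,0,0,0]]' && python3 chk.py && python3 -m jog '[[0.55,0,0,0,0,0,0],[0.55,0,0,0,0,0,0],[0.55,0,0,0,0,0,0],[0.55,0,0,0,0,0,0]]' && python3 chk.py
```

```text
clock: 38.15
tool_pos: [0.6036, -0.1049, 0.1677]
tool_rot: [-1.575, 0.029, -0.039]
contact_force: [-0.1, 1.4, -2.2]
grip_width: 0.0112
t 38.15 pos [ 0.6036 -0.1049  0.1677] z [ 0.043  0.999 -0.005] y [ 0.006 -0.005 -1.   ] F [-0.1  1.4 -2.2] w 0.0112 q [-0.71  1.04  1.14  1.15  2.11  0.84]
phi 0.3 pivot [0.6119 0.0756 0.1019] M [-0.85  0.13  0.1 ]
clock: 38.48
tool_pos: [0.6038, -0.105, 0.1684]
tool_rot: [-1.576, 0.028, -0.04]
contact_force: [0.8, 0.6, 0.1]
grip_width: 0.0385
t 38.48 pos [ 0.6038 -0.105   0.1684] z [ 0.043  0.999 -0.005] y [ 0.008 -0.006 -1.   ] F [0.8 0.6 0.1] w 0.0385 q [-0.71  1.03  1.13  1.15  2.11  0.84]
phi 0.3 pivot [0.6121 0.0754 0.1025] M [-0.5   0.01 -0.01]
```

```bash
python3 -m jog '[[0.55,0,0,-0.02,0,0,0],[0.55,0,0,-0.04,0,0,0],[0.55,0,0,-0.04,0,0,0],[0.5,0,-0.035,0,0,0,0],[0.5,0,-0.04,0,0,0,0]]' && python3 -m jog '[[0.5,0,-0.04,0,0,0,0],[0.5,0,-0.04,0,0,0,0],[0.5,0,-0.04,0,0,0,0],[0.5,0,0,0,-7,0,0],[0.5,0,0,0,-7,0,0]]' && python3 -m jog '[[0.5,0,0,0,-7,0,0],[0.5,0,0,0,-7,0,0],[0.5,0,0,0,-7,0,0],[0.5,0,0,0,-7,0,0],[0.5,0,0,0,-7,0,0]]' && python3 -m jog '[[0.5,0,0,0,-7,0,0],[0.5,0,0,0,-7,0,0],[0.5,0,0,0,-7,0,0],[0.5,0,0,0,-7,0,0],[0.5,0,0,0,-7,0,0]]' && python3 -m jog '[[0.5,0,0,0,-6,0,0],[0.5,0,0,0,0,0,0]]' && python3 - <<'E'
from h import *
st(); go((.407,.313,.33),down(-92)); cv2.imwrite("pics/t15.png",optics.read_camera("top"))
E
```

```text
clock: 38.9
tool_pos: [0.5983, -0.2067, 0.2403]
tool_rot: [-1.57, 0.036, -0.037]
contact_force: [1.1, -0.1, 1.2]
grip_width: 0.0429
clock: 39.32
tool_pos: [0.5978, -0.2043, 0.3648]
tool_rot: [-1.827, 0.034, -0.039]
contact_force: [0.1, 0.0, -1.1]
grip_width: 0.0427
clock: 39.73
tool_pos: [0.5978, -0.2045, 0.3642]
tool_rot: [-2.437, 0.049, -0.029]
contact_force: [1.4, -0.4, -0.6]
grip_width: 0.0424
clock: 40.15
tool_pos: [0.5979, -0.2041, 0.3648]
tool_rot: [-3.048, 0.065, -0.017]
contact_force: [0.9, 0.6, -0.8]
grip_width: 0.0427
clock: 40.32
tool_pos: [0.5984, -0.2009, 0.3654]
tool_rot: [3.131, -0.061, 0.015]
contact_force: [-0.2, 1.0, -0.3]
grip_width: 0.0428
t 40.32 pos [ 0.5984 -0.2009  0.3654] z [ 0.009 -0.01  -1.   ] y [-0.039 -0.999  0.01 ] F [-0.2  1.  -0.3] w 0.0428 q [-0.51  0.52  0.85 -0.    1.75  1.1 ]
shift mm [-211.6 -506.4   28.6] turn deg [ 0.55 -0.54 -0.23] min rows 13.2
```

```bash
python3 -m jog '[[0.5,-0.0151,-0.0362,0,0,0,0],[0.5,-0.0151,-0.0362,0,0,0,0],[0.5,-0.0151,-0.0362,0,0,0,0],[0.5,-0.0151,-0.0362,0,0,0,0],[0.5,-0.0151,-0.0362,0,0,0,0]]' && python3 -m jog '[[0.5,-0.0151,-0.0362,0,0,0,0],[0.5,-0.0151,-0.0362,0,0,0,0],[0.5,-0.0151,-0.0362,0,0,0,0],[0.5,-0.0151,-0.0362,0,0,0,0],[0.5,-0.0151,-0.0362,0,0,0,0]]' && python3 -m jog '[[0.5,-0.0151,-0.0362,0,0,0,0],[0.5,-0.0151,-0.0362,0,0,0,0],[0.5,-0.0151,-0.0362,0,0,0,0],[0.5,-0.0151,-0.0362,0,0,0,0],[0.5,0,0,0.03,0,0,0]]' && python3 -m jog '[[0.5,0,0,0,0.3,-0.3,0],[0.5,0,0,0,0,0,0]]' && python3 - <<'E'
from h import *
st(); go((.407,.312,.132),down(-92))
E
```

```text
clock: 40.78
tool_pos: [0.5296, -0.0189, 0.3617]
tool_rot: [3.139, -0.072, 0.008]
contact_force: [0.3, 0.9, 1.0]
grip_width: 0.0427
clock: 41.2
tool_pos: [0.4622, 0.1654, 0.3604]
tool_rot: [3.138, -0.072, 0.007]
contact_force: [1.3, -0.0, 0.1]
grip_width: 0.0425
clock: 41.62
tool_pos: [0.4082, 0.3165, 0.3333]
tool_rot: [-3.139, 0.062, -0.018]
contact_force: [1.2, -0.4, 0.3]
grip_width: 0.0429
clock: 41.78
tool_pos: [0.4092, 0.3106, 0.3286]
tool_rot: [3.141, -0.07, -0.005]
contact_force: [-0.2, 0.9, -0.8]
grip_width: 0.0433
t 41.78 pos [0.4092 0.3106 0.3286] z [-0.003 -0.    -1.   ] y [-0.045 -0.999  0.   ] F [-0.2  0.9 -0.8] w 0.0433 q [0.42 0.24 1.34 0.   1.56 2.04]
shift mm [ -1.7  -1.3 196.6] turn deg [ 0.01  0.18 -0.57] min rows 4.7
```

```bash
python3 -m jog '[[0.35,-0.002,-0.001,0.04,0,0.2,-0.5],[0.35,0,0,0.04,0,0,0],[0.35,0,0,0.04,0,0,0],[0.35,0,0,0.04,0,0,0],[0.35,0,0,0.034,0,0,0]]' 20 && python3 -m jog '[[0.5,0,0,0,0,0,0],[0.5,0,0,0,0,0,0],[0.5,0,0.015,-0.004,0,0,0],[0.5,0,0.02,-0.005,0,0,0],[0.5,0,0.02,-0.005,0,0,0]]' && python3 -m jog '[[0.5,0,0.015,-0.003,0,0,0],[0.5,0,0.006,0,0,0,0],[0.5,0,0,0,0,0,0]]' && python3 - <<'E'
from h import *
st(); go((.405,.2365,.150),down(-92))
E
```

```text
clock: 42.2
tool_pos: [0.4091, 0.3111, 0.1345]
tool_rot: [-3.14, 0.06, -0.007]
contact_force: [0.9, 0.8, -0.2]
grip_width: 0.0555
clock: 42.62
tool_pos: [0.4082, 0.2576, 0.1536]
tool_rot: [-3.138, 0.055, -0.017]
contact_force: [0.4, 1.9, 2.1]
grip_width: 0.0428
clock: 42.87
tool_pos: [0.4069, 0.2358, 0.1551]
tool_rot: [-3.14, 0.058, -0.015]
contact_force: [0.0, 0.0, -0.6]
grip_width: 0.0427
t 42.87 pos [0.4069 0.2358 0.1551] z [ 0.009  0.001 -1.   ] y [-0.037 -0.999 -0.002] F [ 0.   0.  -0.6] w 0.0427 q [ 0.28  0.27  1.77 -0.    1.09  1.88]
shift mm [-1.9 -0.6  5.1] turn deg [-0.09 -0.54 -0.12] min rows 0.1
```

```bash
python3 -m jog '[[0.5,-0.001,-0.0005,0.004,0,0,0],[1,0,0,0,0,0,0],[1,0,0,0,0,0,0],[1,0,0,0,0,0,0],[1,0,0,0,0,0,0]]' 20 && python3 - <<'E'
from h import *
st(); go((.405,.2365,.150))
E
python3 -m jog '[[0.45,0,0,0,0,0,0],[0.45,0,0,0,0,0,0],[0.45,0,0,0,0,0,0],[0.45,0,0,0,0,0,0],[0.45,0,0,-0.03,0,0,0]]' && python3 -m jog '[[0.4,0,0,-0.04,0,0,0],[0,0,0,-0.04,0,0,0],[0,0,0.0,-0.04,0,0,0],[0,0,0.02,0,0,0,0],[0,0,0,0,0,0,0]]' && python3 - <<'E'
from h import *
st(); i=optics.camera_info("wrist"); w=optics.read_camera("wrist"); t=optics.read_camera("top"); np.savez("w16.npz",**i)
cv2.imwrite("pics/w16.png",w);cv2.imwrite("pics/t16.png",t)
cv2.imwrite("pics/c16.png",cv2.resize(w[80:330,120:520],(800,500),interpolation=cv2.INTER_CUBIC))
E
```

```text
clock: 43.28
tool_pos: [0.4043, 0.2376, 0.1485]
tool_rot: [-3.141, 0.054, -0.008]
contact_force: [-0.6, 2.6, 1.3]
grip_width: 0.0215
t 43.28 pos [0.4043 0.2376 0.1485] z [ 0.005  0.    -1.   ] y [-0.034 -0.999 -0.   ] F [-0.6  2.6  1.3] w 0.0215 q [ 0.28  0.28  1.78 -0.    1.08  1.89]
shift mm [ 0.8  1.  -1.5] turn deg [0. 0. 0.] min rows 0.0
clock: 43.7
tool_pos: [0.4019, 0.2363, 0.1747]
tool_rot: [3.138, -0.055, -0.006]
contact_force: [0.2, 1.7, -0.8]
grip_width: 0.047
clock: 44.12
tool_pos: [0.4034, 0.2158, 0.3004]
tool_rot: [-3.141, 0.056, -0.015]
contact_force: [0.6, -0.3, -1.0]
grip_width: 0.0854
t 44.12 pos [0.4034 0.2158 0.3004] z [ 0.01 -0.   -1.  ] y [-0.035 -0.999 -0.   ] F [ 0.6 -0.3 -1. ] w 0.0854 q [ 0.24  0.11  1.57 -0.    1.45  1.84]
```

View pics/c16.png

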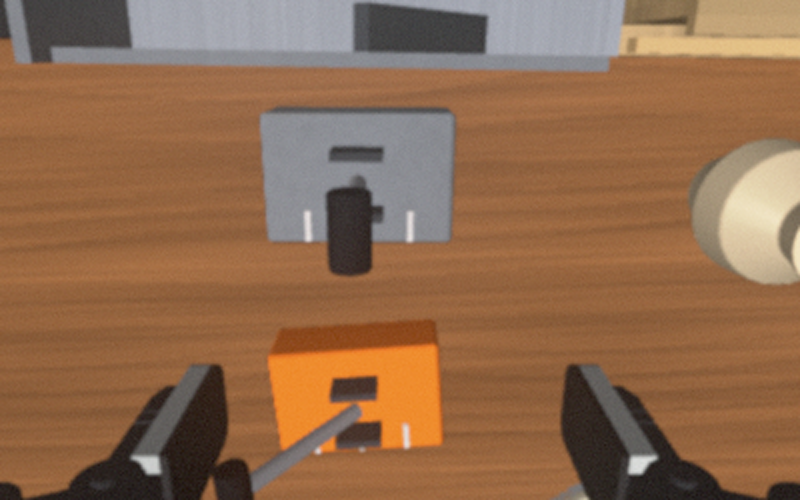

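```bash
python3 - <<'E'
from h import *
i=dict(np.load("w16.npz")); u=lambda c:(120+c[0]*.5,80+c[1]*.5)
print("bar",back(i,u((350,188)),.175).round(4),back(i,u((349,230)),.17).round(4))
P=np.array([back(i,u(c),.05) for c in [(262,113),(455,113),(451,241),(268,241)]]);print(P.round(4),P.mean(0).round(4))
print("marks",[back(i,u(c),.05).round(4) for c in [(308,226),(410,226)]],"bracket",[back(i,u(c),.06).round(4) for c in [(331,154),(383,154)]])
t=cv2.imread("pics/t16.png"); g=t.mean(2); m=(g[205:260,175:235]<45); ys,xs=np.nonzero(m); print(len(xs))
cv2.imwrite("pics/c17.png",cv2.resize(t[80:280,80:400],(800,500),interpolation=cv2.INTER_CUBIC))
E
```

```text
bar [0.4264 0.2347 0.175 ] [0.4047 0.2368 0.17  ]
[[0.4508 0.2996 0.05  ]
 [0.4463 0.1737 0.05  ]
 [0.3588 0.1768 0.05  ]
 [0.3634 0.3047 0.05  ]] [0.4048 0.2387 0.05  ]
marks [array([0.3732, 0.2758, 0.05  ]), array([0.3707, 0.2051, 0.05  ])] bracket [array([0.4241, 0.2553, 0.06  ]), array([0.4229, 0.2215, 0.06  ])]
176
```

View pics/c17.png

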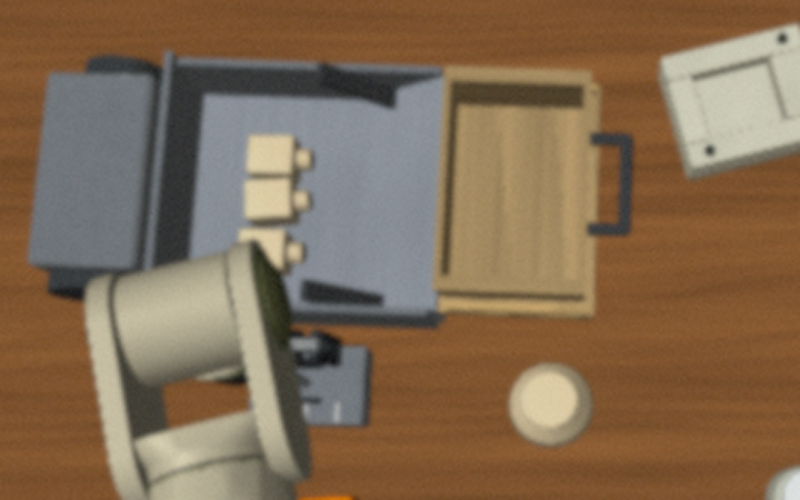

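```bash
python3 -m jog '[[0,0,0,-0.04,0,0,0],[0,0,0,-0.02,0,0,0],[0,0,0,0,0,0,0]]'; python3 -c "
from cell import job; print(job.hand_in())"
```

```text
clock: 44.47
tool_pos: [0.4032, 0.2178, 0.3615]
tool_rot: [-3.14, 0.054, -0.016]
contact_force: [0.2, -0.6, 0.6]
grip_width: 0.0853
the job is handed in; nothing more can be done
None
```

The job was done in the order asked and handed in at about 44.5 s of the 210 s allowed.

- **Lever to stop:** I pushed it left until it met its hard stop, at about 11 N.
- **Loading:** Three square clay vases were on the bench, and I stood all three in the tote. I never reached for the green look-alike or the orange lever.
- **Tipping:** I gripped the tote by its handle, pushed it against the stop and pivoted it there to 130°. It was pressed against the stop throughout, with roughly 10–25 N during the tip. The vases slid out, and I brought the tote back the same way to stand upright on the deck.
- **Lever to half feed:** I closed the fingers on the grip straight above the hinge.

**Last checks:** The final top picture shows the three vases lying in the trough and the tote empty and upright behind the stop. The round vase and mould look unmoved. The jar is only partly in that last picture; it was still standing in its place when the tote was tipped.

The lever measurements disagree a little. The wrist picture puts the grip about 2 mm (about 1°) right of upright, while the estimate from contact with the stop puts it within 1 mm. I left it as it was.

I viewed 17 pictures, three over the budget of 14.

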